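# Seat the logger board in its card rack

## Robot

A 6-joint arm with a two-finger parallel gripper is mounted at the origin on the work surface. World frame = base frame: x ahead of the robot, y to its left, z up, the work surface at z = 0. Lengths are in m, angles in rad, forces in N, time in s.
With the tool pointing down it reaches from about 0.375 to 0.9 m from the base axis. Payload 3.1 kg.
Tool frame: the origin (TCP) lies midway between the tips of the shut fingers; the grasp point (between the pads) lies 19 mm behind it (manip.hold_point_z is the distance from the TCP to the grasp point, in m); x points along the fingers, y is the direction in which the jaws open and shut, and the axes are right-handed (so a half turn about x gives the same grasp; the last joint's range is limited). The gripper opens to 85 mm and grips with 20 to 120 N. Pads are 22 mm wide; open, the fingers measure 114 mm over their backs; the gripper's body (76 mm by 85 mm) begins 54 mm behind the grasp point. The pads swing forward as they close: fully open they stand 13 mm farther back than shut.
Start: joints at [1.161, 0.527, 1.433, -0, 1.181, -0.178], TCP at [0.143, 0.608, 0.231] pointing down, gripper open.
Joint ranges: [-3.08, 3.08], [-0.75, 2.2], [0.22, 2.44], [-1.43, 4.57], [0, 2.65], [-2.85, 2.85]. Speed limits (rad/s): [2.79, 2.79, 3.14, 3.14, 3.14, 3.14].

## Interface

Orientations are given as a unit quaternion [x, y, z, w].
In Python, from station import manip, snapshot gives the robot as it stands.
- The arm moves only by the tool play_rows, never from a script. Its argument "series" is a list of rows, each a list of 4 numbers: the shift along the tool's x, y, z in m, then the turn about the tool's x in degrees. In form: [[tx, ty, tz, spin], ...]. A call has 1 to 20 rows; each row is the pose to reach, as a shift and turn from the pose measured when the call began, along the tool's axes at that moment; what a row does not reach only later rows make up. A row lasts 1/10 s, in which the tool goes at most 50 mm and 8.59 degrees, less where a joint would pass 70% of its speed; a pose out of reach is approached as far as the arm can. A call with a gripper value outside its range is refused whole. "claw" is the opening in per cent of the stroke, from 0 (shut) to 100 (fully open), set as the call begins (left out, the last holds). The fingers move at their own pace and stop on an object; "force" is the grip in N (left out, the last holds). Time passes only in rows, so rows that repeat a pose let the fingers close. It gives the time, the measured TCP pose, the force and the opening at its end, in the units of the state.
- manip.sense(): the state, without advancing time (a new reading comes with each control period).
- snapshot(name): name is "scene" or "side" or "wrist"; returns a dict with "image" (420x560x3 uint8, blue, green, red), "depth" (420x560 float32, m along the optical axis (not along the pixel's ray), 0 where there is no reading), "fov_y" (degrees; the focal length in pixels is half the picture's height over the tangent of half this angle, whatever the lens; pixels are square), "cx", "cy" (the principal point, pixels), "R" (3x3) and "t" (3): a world point X has camera coordinates R X + t. Camera axes: x right, y down, z forward; pixel columns grow to the right and rows downward; lengths in m; the calibration is good to about 2 mm. A picture is of the moment at which its call begins.
- manip.sign_off(): hands the job in, once; it reports no verdict.
The state is a dict: "t": time; "q": joint angles; "qd": joint speeds; "tau": joint torques, N m; "tcp_pos": TCP position; "tool_rot": TCP orientation; "force": force on the tool from outside, world axes, zero at the start; "ft_torque": the same for the moment, N m; "finger_gap": opening from 0.0 (shut) to 1.0 (fully open).
Only numpy, scipy, OpenCV 4.12 (cv2) and the standard library are available. Lean on these libraries where they do the work, as an engineer would, in place of code of your own. Each camera call takes 0.05 s, during which the arm holds its last target.

## Task

Lift the green board out of its wooden rest, slide it gently down the two white card guides of the rack until it stands on the connector, and let it go without pushing it home by hand. Then swing both orange ejector levers inward until they lie flat, which seats the board fully. Leave everything else on the bench where it is.

Things in the scene. Friction and masses are not known exactly. Their poses are not given: they have to be found in the camera images.
- board_tab (a point): Middle of the grey tab (44 mm wide, 12 thick, 36 tall) on the top edge of the loose upright green board, 0.25 kg: 160 mm wide (y), 6 thick (x), 95 tall to its shoulders, lowest 10 mm a brass edge 154 wide, 4 thick. The point is 18 mm above the shoulders, 113 mm above the lower edge. Parts stand 10 mm out of the -x face, below the shoulders. Either face may look either way in the rack.
- rest: Fixed wooden rest, 80 mm (x) by 200 mm (y) by 42 mm tall, with a 10 mm wide slot along its y, 30 mm deep (floor at 12 mm), in which the board stands at the start. Origin at the centre of its underside, axes as given.
- rack: Fixed rack on a grey plate, 160 (x) by 240 mm (y); origin under its centre. Two white card guides face each other along y: grooves 8 mm wide (x), 163 mm apart bottom to bottom, centred on the origin, up to 100 mm height; above, lips flare to 16 mm wide at 115 mm. Heat sink 58 mm tall at x 35 to 75 mm, terminals 30 tall at x -47 to -70, end plates 87 tall at y +-112.
- slot (a point): Centre of the top of the connector in the rack while it is not pressed, 30 mm above the rack's underside; the board's lower edge stands here once slid down the guides. The axes are those of the rack: the board's width lies along y, its thickness along x.
- connector (a joint): How far the brass connector in the rack has been pressed down, m: 0 at the start, 0.006 with the board seated by the flat levers, end stop at 0.007. It resists with about 24 N of friction and does not spring back; a board dropped down the guides would drive it in.
- left_lever (a joint): Angle of the orange lever at the rack's +y end, rad: 0 lying flat inward over the board's top shoulder, 1.57 upright, above that leaning outward (start 1.6 to 2.0). It stays where it is left (0.10 N m of friction). Below about 0.4 rad it presses the board down; some 10 N on the paddle is then needed.
- right_lever (a joint): The same for the lever at the rack's -y end.
- left_hinge (a point): Hinge axis of the left lever, along the rack's x, at y = +96 mm and 123 mm above the rack's underside. The lever is a bar 8 mm thick and 14 mm wide, centred on the hinge axis, that ends 62 mm from it; flat, it points to the rack's middle (-y); upright, its end stands 185 mm above the rack's underside.
- right_hinge (a point): Hinge axis of the right lever, at y = -96 mm; the lever flat points to +y.
- left_paddle (a point): Centre of the paddle (24 mm wide, 22 mm long, 8 mm thick) at the end of the left lever, 51 mm from its hinge.
- right_paddle (a point): The same for the right lever.
- bowl: Bystander: blue ceramic mixing bowl, 150 mm across, 70 mm tall.
- tin_green: Bystander: closed green tin, 80 mm across, 85 mm tall.
- tin_white: Bystander: closed white tin, 90 mm across, 65 mm tall.
- mallet: Bystander: beige rubber mallet lying down, 56 mm thick, handle 220 mm long.
- scraper: Bystander: steel putty scraper lying flat, 210 mm long, 20 mm tall.
- screwdriver: Bystander: screwdriver with a yellow handle lying down, 200 mm long.
Mind the look-alikes: they are no part of the job. Of the things like the part that bears board_tab, leave any that is blue or pink; of the rest the larger one is meant.

How it is judged:
By the outcome, as a careful person would: the job done as asked, in the order asked, and still so for the second after the job is handed in, with the robot touching nothing.
It also fails if it takes over 70 s, if anything falls off the work surface, if the arm or the gripper's body presses on something with over 40 N, if the wrist force passes 120 N, or if a joint passes its speed limit or range.

## Working session

There is one attempt and no reset: what is moved stays moved. The work goes in short steps, Python scripts to look and compute and a tool call to move; the robot and the scene stay as the last step left them, time stands still between calls to the robot, and variables do not carry over. Pictures are saved under pics/ and viewed, and the job is handed in when it is done.

Besides the shell and the picture viewer there is one more tool, called after "Request:" as name(argument=value, ...), one argument or row to a line, values as JSON. play_rows: Moves the arm, as the interface text tells. Its arguments: {"type":"object","properties":{"series":{"type":"array","items":{"type":"array","items":{"type":"number"}}},"claw":{"type":"number"},"force":{"type":"number"}},"required":["series"]}

```bash
ls; mkdir -p pics
python3 - <<'E'
from station import manip, snapshot
import cv2
print(manip.sense())
for n in ["scene","side","wrist"]:
    s=snapshot(n); cv2.imwrite(f"pics/{n}0.png",s["image"]); print(n,s["fov_y"],s["cx"],s["cy"],s["R"].round(3).tolist(),s["t"].round(3).tolist())
E
```

```text
pics
{'t': 0.0, 'q': array([ 1.16150750e+00,  5.28453600e-01,  1.43394203e+00,  3.65359068e-06,
        1.18141314e+00, -1.78523216e-01]), 'qd': array([-0.00048229,  0.00124451,  0.00013878, -0.0022023 ,  0.0001299 ,
       -0.00068585]), 'tau': array([-8.16215925e-05, -4.42343938e+01, -1.78028691e+01, -3.70298567e-04,
        8.33933096e-03, -1.57092813e-05]), 'tcp_pos': array([0.14263667, 0.60774524, 0.23032872]), 'tool_rot': array([ 0.08065792,  0.70263271, -0.08215706,  0.70217647]), 'force': array([ 0.44357114, -0.65324168, -0.37252438]), 'ft_torque': array([ 0.03035357,  0.02329048, -0.02434564]), 'finger_gap': 1.001245761894666}
scene 54.93749312516046 284.6101001506639 204.06220455087538 [[-0.685, 0.728, -0.01], [0.487, 0.448, -0.75], [-0.542, -0.519, -0.661]] [0.292, -0.189, 1.285]
side 55.27043707435212 278.6947382146946 207.93493243764846 [[0.891, -0.454, 0.009], [-0.329, -0.659, -0.676], [0.313, 0.599, -0.737]] [-0.402, 0.252, 0.833]
wrist 63.06035074565254 286.8148939761884 211.53672985219802 [[0.227, 0.974, -0.002], [0.921, -0.214, 0.324], [0.315, -0.076, -0.946]] [-0.624, -0.041, 0.382]
```

View pics/scene0.png

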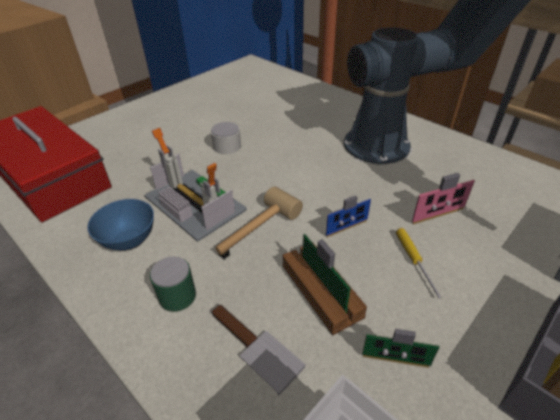

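View pics/side0.png

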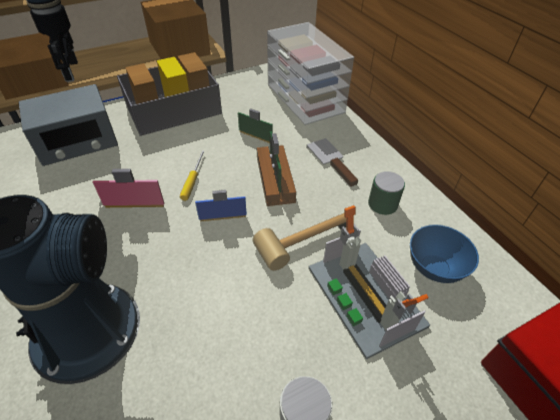

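View pics/wrist0.png

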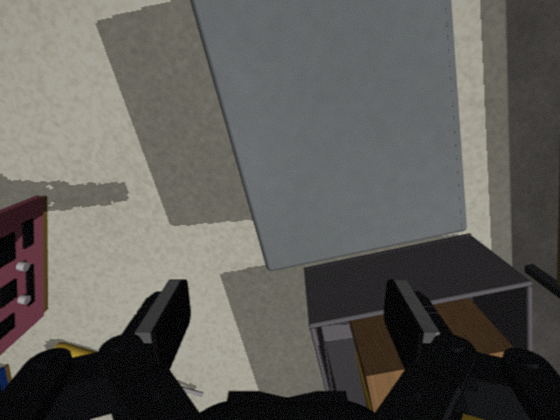

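The scene view shows two green boards: one in the wooden rest at about (325,270), and one standing free at (400,348). There is also a blue board (348,215) and a pink one (443,200), both excluded. The board in the rest should be the one; I'll confirm its size by measuring.

```bash
cat > h.py <<'E'
import numpy as np, cv2
from station import manip, snapshot
def cloud(s):
    d=s["depth"]; H,W=d.shape; f=H/2/np.tan(np.radians(s["fov_y"])/2)
    v,u=np.mgrid[:H,:W]
    P=np.stack([(u-s["cx"])*d/f,(v-s["cy"])*d/f,d],-1)
    X=(P-s["t"])@s["R"]   # R^T (P-t)
    X[d<=0]=np.nan
    return X
def proj(s,X):
    f=s["image"].shape[0]/2/np.tan(np.radians(s["fov_y"])/2)
    P=np.asarray(X)@s["R"].T+s["t"]
    return np.stack([f*P[...,0]/P[...,2]+s["cx"],f*P[...,1]/P[...,2]+s["cy"]],-1)
def crop(s,u0,u1,v0,v1,k,name):
    cv2.imwrite("pics/"+name,cv2.resize(s["image"][v0:v1,u0:u1],None,fx=k,fy=k,interpolation=cv2.INTER_CUBIC))
E
python3 - <<'E'
from h import *
import pickle
D={}
for n in ["scene","side"]:
    s=snapshot(n); D[n]=s
pickle.dump(D,open("d0.pkl","wb"))
s=D["scene"]; crop(s,270,450,220,380,4,"c_boards.png"); crop(s,135,255,115,240,5,"c_rack.png")
s=D["side"]; crop(s,300,440,195,360,4,"c_rack_side.png");crop(s,225,310,95,210,5,"c_rest_side.png")
for n,box in [("scene",(270,450,220,380)),("side",(225,310,95,210))]:
    X=cloud(D[n]); im=D[n]["image"].astype(int)
    g=(im[...,1]>im[...,2]*1.25)&(im[...,1]>im[...,0]*1.15)
    m=np.zeros_like(g); u0,u1,v0,v1=box; m[v0:v1,u0:u1]=1; g&=m
    nl,l,st,c=cv2.connectedComponentsWithStats(g.astype(np.uint8))
    for i in range(1,nl):
        if st[i,4]>60:
            p=X[l==i]; p=p[~np.isnan(p[:,0])]
            mn=np.median(p,0); q=p[np.abs(p-mn).max(1)<.15]
            e=np.linalg.svd(q[:,:2]-q[:,:2].mean(0),full_matrices=False)[2][0]
            a=(q[:,:2]-mn[:2])@e
            print(n,st[i],mn.round(3),"dir",e.round(3),"len",np.percentile(a,[1,99]).round(3),"z",np.percentile(q[:,2],[1,99]).round(3))
E
```

```text
scene [ 303  235   47   76 1075] [0.567 0.249 0.078] dir [0.297 0.955] len [-0.091  0.063] z [0.043 0.108]
scene [ 363  335   76   30 1092] [0.591 0.431 0.046] dir [-0.538  0.843] len [-0.059  0.06 ] z [0.012 0.074]
side [238 113  34  27 430] [0.582 0.429 0.047] dir [ 0.363 -0.932] len [-0.055  0.122] z [0.012 0.107]
```

View pics/c_boards.png

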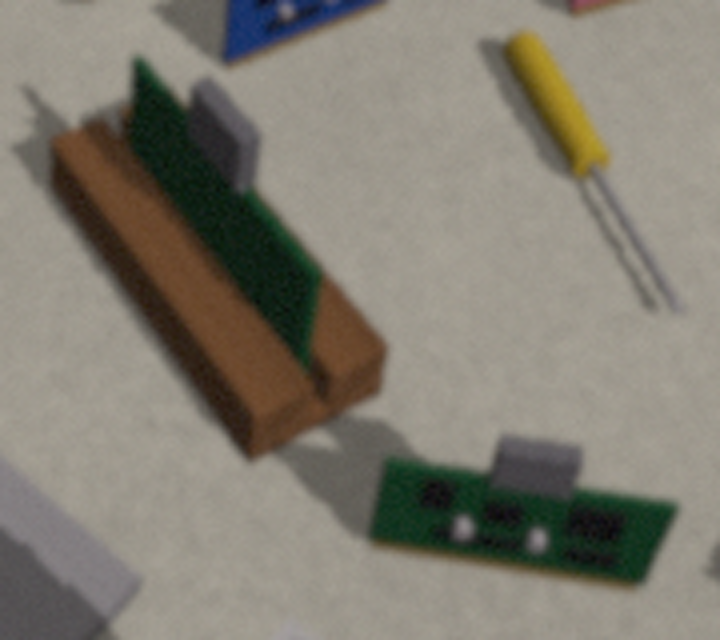

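View pics/c_rack.png

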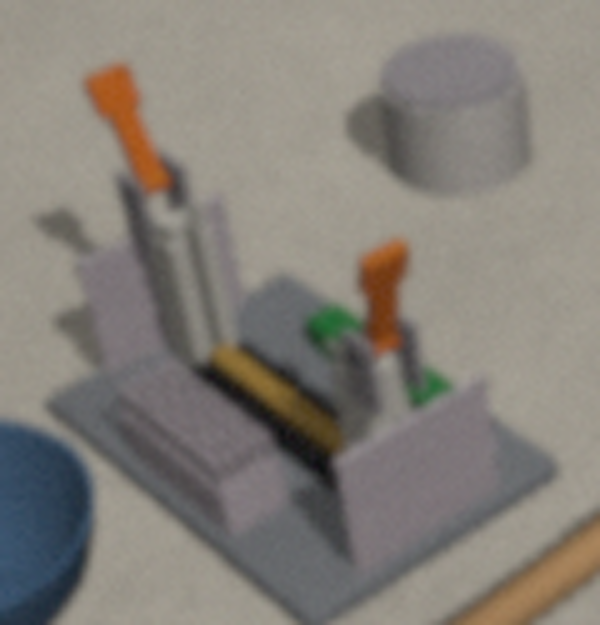

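View pics/c_rack_side.png

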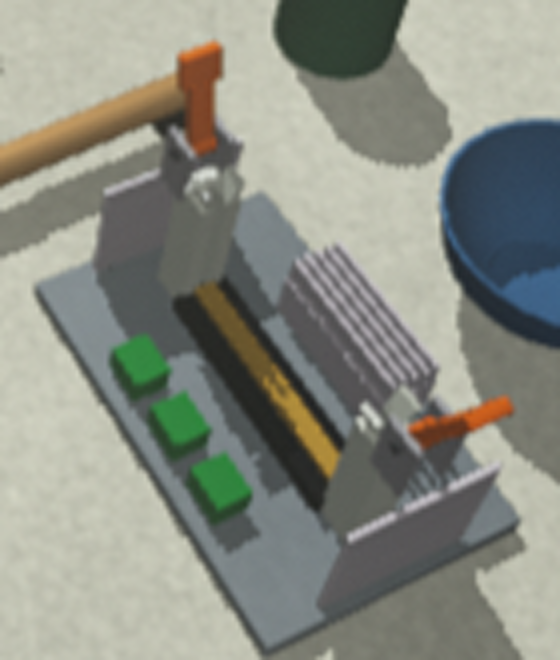

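View pics/c_rest_side.png

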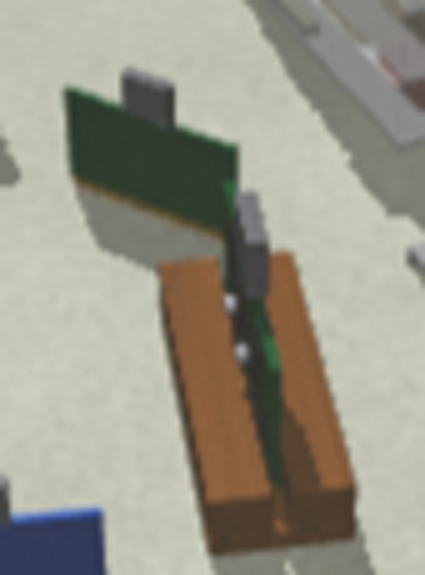

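Run:
```python
from h import *
import pickle
D=pickle.load(open("d0.pkl","rb"))
def ray(s,uv,z):
    f=210/np.tan(np.radians(s["fov_y"])/2)
    d=np.c_[(np.array(uv)-[s["cx"],s["cy"]])/f,np.ones(len(uv))]@s["R"]; o=-s["R"].T@s["t"]
    return o+d*((z-o[2])/d[:,2])[:,None]
C={"scene":[(145,196),(198,239),(245,208),(192,170)],"side":[(308.75,267.5),(366,244),(430,325),(366,357)]}
for n in C:
    X=cloud(D[n])
    for uv in C[n]:
        pass
    for z in (0.005,0.01,):
        print(n,z,ray(D[n],C[n],z).round(3).tolist(), ray(D[n],C[n],z).mean(0).round(3))
# plate height
for n in C:
    X=cloud(D[n]); c=ray(D[n],C[n],0.005); m=cv2.fillConvexPoly(np.zeros((420,560),np.uint8),np.int32(C[n]),1)>0
    z=X[m][:,2]; h,e=np.histogram(z[~np.isnan(z)],np.arange(-.01,.2,.004)); print(n,[(round(a,3),b) for a,b in zip(e,h)if b>20])
```

```text
scene 0.005 [[0.642, -0.318, 0.005], [0.644, -0.082, 0.005], [0.491, -0.081, 0.005], [0.484, -0.319, 0.005]] [ 0.565 -0.2    0.005]
scene 0.01 [[0.645, -0.312, 0.01], [0.647, -0.078, 0.01], [0.495, -0.077, 0.01], [0.487, -0.313, 0.01]] [ 0.568 -0.195  0.01 ]
side 0.005 [[0.49, -0.078, 0.005], [0.65, -0.081, 0.005], [0.645, -0.317, 0.005], [0.486, -0.313, 0.005]] [ 0.568 -0.197  0.005]
side 0.01 [[0.488, -0.081, 0.01], [0.647, -0.084, 0.01], [0.642, -0.319, 0.01], [0.484, -0.314, 0.01]] [ 0.565 -0.199  0.01 ]
scene [(np.float64(0.006), np.int64(141)), (np.float64(0.01), np.int64(1055)), (np.float64(0.014), np.int64(130)), (np.float64(0.018), np.int64(123)), (np.float64(0.022), np.int64(274)), (np.float64(0.026), np.int64(234)), (np.float64(0.03), np.int64(171)), (np.float64(0.034), np.int64(89)), (np.float64(0.038), np.int64(95)), (np.float64(0.042), np.int64(101)), (np.float64(0.046), np.int64(83)), (np.float64(0.05), np.int64(135)), (np.float64(0.054), np.int64(230)), (np.float64(0.058), np.int64(97)), (np.float64(0.062), np.int64(46)), (np.float64(0.066), np.int64(50)), (np.float64
[... 735 characters left out ...]
), (np.float64(0.054), np.int64(191)), (np.float64(0.058), np.int64(111)), (np.float64(0.062), np.int64(62)), (np.float64(0.066), np.int64(49)), (np.float64(0.07), np.int64(62)), (np.float64(0.074), np.int64(50)), (np.float64(0.078), np.int64(57)), (np.float64(0.082), np.int64(69)), (np.float64(0.086), np.int64(82)), (np.float64(0.09), np.int64(27)), (np.float64(0.094), np.int64(28)), (np.float64(0.098), np.int64(41)), (np.float64(0.102), np.int64(42)), (np.float64(0.106), np.int64(37)), (np.float64(0.11), np.int64(39)), (np.float64(0.114), np.int64(50)), (np.float64(0.118), np.int64(21)), (np.float64(0.122), np.int64(26)), (np.float64(0.126), np.int64(32)), (np.float64(0.13), np.int64(34))]
```

```bash
cat >> h.py <<'E'
from scipy.spatial.transform import Rotation as Rot
def tool():
    s=manip.sense(); R=Rot.from_quat(s["tool_rot"]).as_matrix(); return s,np.array(s["tcp_pos"]),R
def plan(target,yawdir=None):
    """target TCP; yawdir: world xy direction wanted for tool y (sign free)"""
    s,p,R=tool(); d=R.T@(np.array(target)-p); a=None
    if yawdir is not None:
        v=R.T@np.array([yawdir[0],yawdir[1],0]); a=np.degrees(np.arctan2(v[2],v[1])); a=(a+90)%180-90
    print("tcp",p.round(4),"shift",d.round(4),"spin",a, "q6",s["q"][5].round(3)); return d,a
E
python3 - <<'E'
from h import *
import pickle
D=pickle.load(open("d0.pkl","rb"))
s,p,R=tool(); print(R.round(3))
w=snapshot("wrist"); C=-w["R"].T@w["t"]; print("cam in tool",(R.T@(C-p)).round(3), "cam axes in tool",(w["R"]@R).round(3))
allp=[]
for n in ["scene","side"]:
    X=cloud(D[n]); im=D[n]["image"].astype(int)
    m=(im[...,2]>im[...,0]*1.5)&(np.abs(X[...,2]-.042)<.006)&(np.hypot(X[...,0]-.567,X[...,1]-.249)<.14)
    q=X[m]; r=cv2.minAreaRect(np.float32(q[:,:2]*1000)); print(n,len(q),r,np.median(q[:,2]))
    # tab: grey points z>0.112
    m=(X[...,2]>.113)&(X[...,2]<.16)&(np.hypot(X[...,0]-.567,X[...,1]-.249)<.06); q=X[m]; print(" tab",len(q),np.median(q,0).round(4),q.min(0).round(3),q.max(0).round(3))
E
```

```text
[[-0.     0.229  0.973]
 [-0.001  0.973 -0.229]
 [-1.    -0.001 -0.   ]]
cam in tool [-0.143 -0.    -0.085] cam axes in tool [[ 0.     1.    -0.001]
 [-0.324  0.001  0.946]
 [ 0.946  0.     0.324]]
scene 1765 ((559.3117065429688, 230.4536590576172), (199.5897979736328, 79.40560150146484), 72.69776153564453) 0.04110996985823079
 tab 288 [0.5632 0.2381 0.1356] [0.548 0.211 0.113] [0.572 0.257 0.145]
side 1092 ((554.9932250976562, 228.88638305664062), (201.86666870117188, 79.6692123413086), 72.50467681884766) 0.04220064065566939
 tab 108 [0.5535 0.2228 0.1398] [0.545 0.209 0.115] [0.567 0.256 0.146]
```

Run:
```python
from h import *
t=np.radians(-17.4)
plan([.557,.231,.24],(np.cos(t),np.sin(t)))
```

```text
tcp [0.1428 0.6082 0.231 ] shift [-0.0089 -0.2725  0.4895] spin -85.82248612740335 q6 -0.179
```

Request:
play_rows(
  series=[
    [0, -0.008, 0.015, 3],
    [0, -0.025, 0.045, 9],
    [0, -0.048, 0.085, 16],
    [0, -0.07, 0.125, 23.5],
    [-0.003, -0.09, 0.165, 31],
    [-0.004, -0.113, 0.205, 38.5],
    [-0.005, -0.137, 0.245, 46],
    [-0.006, -0.16, 0.285, 54],
    [-0.007, -0.18, 0.325, 62],
    [-0.008, -0.202, 0.365, 69.5],
    [-0.008, -0.225, 0.405, 77],
    [-0.009, -0.245, 0.44, 84],
    [-0.009, -0.26, 0.465, 90],
    [-0.009, -0.27, 0.483, 93.5],
    [-0.009, -0.2725, 0.4895, 94.2],
    [-0.009, -0.2725, 0.4895, 94.2],
    [-0.009, -0.2725, 0.4895, 94.2],
    [-0.009, -0.2725, 0.4895, 94.2],
  ],
  claw=100,
)

```text
t: 2.1
tcp_pos: [0.5558, 0.2318, 0.2401]
tool_rot: [-0.569, -0.419, 0.57, -0.419]
force: [0.9, -0.4, -0.0]
finger_gap: 0.999
```

Run:
```python
from h import *
import pickle
s,p,R=tool(); print(p.round(4),np.degrees(np.arctan2(R[1,1],R[0,1])),s["q"].round(3),s["t"])
w=snapshot("wrist"); pickle.dump(w,open("w1.pkl","wb")); cv2.imwrite("pics/w1.png",w["image"])
X=cloud(w)
m=(np.abs(X[...,2]-.143)<.006)&(np.hypot(X[...,0]-.557,X[...,1]-.231)<.05)
q=X[m]; print("tabtop",len(q),cv2.minAreaRect(np.float32(q[:,:2]*1000)),np.median(q[:,2]))
m=(np.abs(X[...,2]-.107)<.004)&(np.hypot(X[...,0]-.557,X[...,1]-.231)<.1)
q=X[m]; print("shoulder",len(q),cv2.minAreaRect(np.float32(q[:,:2]*1000)))
```

```text
[0.5558 0.2318 0.2401] -17.331101642232806 [ 0.21   0.487  1.481 -0.     1.174  0.512] 2.1
tabtop 940 ((555.7323608398438, 234.69894409179688), (44.31772994995117, 11.69508171081543), 72.44354248046875) 0.14356048460892165
shoulder 885 ((555.77392578125, 234.38204956054688), (159.9148712158203, 9.308144569396973), 74.22600555419922)
```

View pics/w1.png

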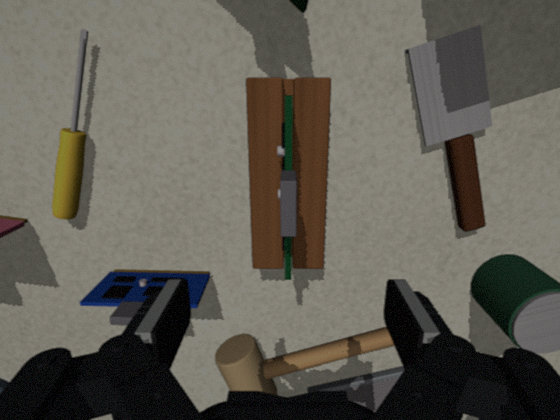

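Run:
```python
from h import *
plan([.567,-.165,.31],(1,0))
```

```text
tcp [0.556  0.2318 0.2402] shift [-0.0696  0.1286  0.3756] spin -17.31893498321405 q6 0.512
```

Request:
play_rows(
  series=[
    [-0.005, 0.004, 0.01, -0.5],
    [-0.015, 0.013, 0.037, -2],
    [-0.027, 0.027, 0.08, -4],
    [-0.038, 0.042, 0.123, -6],
    [-0.048, 0.057, 0.167, -8],
    [-0.058, 0.072, 0.21, -10],
    [-0.065, 0.087, 0.253, -12],
    [-0.069, 0.101, 0.295, -14],
    [-0.07, 0.113, 0.33, -15.5],
    [-0.07, 0.123, 0.36, -16.7],
    [-0.07, 0.128, 0.374, -17.3],
    [-0.07, 0.128, 0.375, -17.3],
    [-0.07, 0.128, 0.375, -17.3],
    [-0.07, 0.128, 0.375, -17.3],
  ],
)

```text
t: 3.55
tcp_pos: [0.5663, -0.163, 0.3105]
tool_rot: [0.499, 0.5, -0.5, 0.5]
force: [0.7, -0.4, 0.3]
finger_gap: 1.001
```

Run:
```python
from h import *
import pickle
s,p,R=tool(); print(p.round(4),np.degrees(np.arctan2(R[1,1],R[0,1])),s["q"].round(3),s["t"])
w=snapshot("wrist"); pickle.dump((w,p,R),open("w2.pkl","wb")); cv2.imwrite("pics/w2.png",w["image"])
X=cloud(w)
def rect(lo,hi,rad=.16,c=(.567,-.197)):
    m=(X[...,2]>lo)&(X[...,2]<hi)&(np.abs(X[...,0]-c[0])<.09)&(np.abs(X[...,1]-c[1])<.13)
    q=X[m]; print(lo,hi,len(q),cv2.minAreaRect(np.float32(q[:,:2]*1000)))
rect(.009,.015);rect(.055,.061);rect(.084,.09);rect(.112,.118);rect(.027,.033)
```

```text
[ 0.5663 -0.163   0.3105] 0.04796880523078945 [-4.690e-01  3.990e-01  1.425e+00 -1.000e-03  1.318e+00 -4.700e-01] 3.55
0.009 0.015 12539 ((564.2491455078125, -196.83702087402344), (240.16287231445312, 160.14846801757812), 88.78704071044922)
0.055 0.061 1201 ((584.8486938476562, -198.42581176757812), (230.36570739746094, 106.84994506835938), 82.87388610839844)
0.084 0.09 537 ((564.5419311523438, -196.85870361328125), (228.1326141357422, 89.0691146850586), 88.79409790039062)
0.112 0.118 308 ((564.00830078125, -204.8686981201172), (196.73699951171875, 28.34568977355957), 89.28280639648438)
0.027 0.033 2249 ((565.896484375, -195.27056884765625), (225.01016235351562, 141.30783081054688), 88.77839660644531)
```

View pics/w2.png

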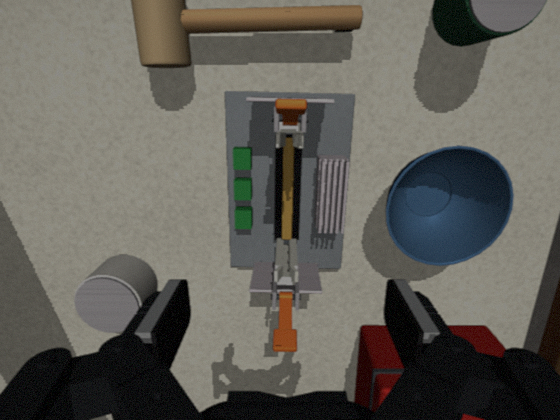

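The wrist picture shows the rack with its connector strip at about (287,190), heat sink at (333,195) and orange levers at (290,110) and (285,325). The fit gives its centre as (0.5643, -0.1968), yawed -1.2°. Next I go back for the board.

Run:
```python
from h import *
t=np.radians(-17.56)
plan([.5557,.2347,.20],(np.cos(t),np.sin(t)))
```

```text
tcp [ 0.5664 -0.1628  0.3106] shift [ 0.1105 -0.0101 -0.3976] spin 17.63336867708884 q6 -0.47
```

Request:
play_rows(
  series=[
    [0, 0, -0.012, 0.5],
    [0, -0.001, -0.04, 2],
    [0.003, -0.002, -0.08, 4],
    [0.012, -0.003, -0.122, 6],
    [0.025, -0.004, -0.165, 8],
    [0.04, -0.005, -0.208, 10],
    [0.055, -0.006, -0.25, 12],
    [0.07, -0.007, -0.293, 13.8],
    [0.083, -0.008, -0.332, 15.3],
    [0.096, -0.009, -0.367, 16.6],
    [0.105, -0.01, -0.39, 17.4],
    [0.11, -0.01, -0.397, 17.63],
    [0.1105, -0.0101, -0.3976, 17.63],
    [0.1105, -0.0101, -0.3976, 17.63],
    [0.1105, -0.0101, -0.3976, 17.63],
  ],
)

```text
t: 5.1
tcp_pos: [0.5561, 0.2337, 0.2006]
tool_rot: [-0.571, -0.417, 0.571, -0.418]
force: [-0.3, 0.1, -0.5]
finger_gap: 1.0
```

Run:
```python
from h import *
s,p,R=tool()
w=snapshot("wrist"); cv2.imwrite("pics/w3.png",w["image"])
X=cloud(w)
m=(np.abs(X[...,2]-.143)<.006)&(np.hypot(X[...,0]-.557,X[...,1]-.231)<.05)
q=X[m]; r=cv2.minAreaRect(np.float32(q[:,:2]*1000)); print("tabtop",len(q),r,np.median(q[:,2]))
c=np.array([*r[0],113])/1000
t=np.radians(r[2]-90 if r[2]>45 else r[2])
plan(c,(np.cos(t),np.sin(t)))
```

```text
tabtop 1248 ((555.6325073242188, 235.12644958496094), (43.942378997802734, 11.648414611816406), 72.83206176757812) 0.1434835355669995
tcp [0.5562 0.2336 0.2007] shift [ 0.0877 -0.001  -0.0013] spin -0.48094796819553665 q6 0.521
```

Request:
play_rows(
  series=[
    [0.012, 0, -0.001, 0],
    [0.037, -0.001, -0.001, 0],
    [0.062, -0.001, -0.001, -0.2],
    [0.08, -0.001, -0.001, -0.2],
    [0.0875, -0.001, -0.001, -0.2],
    [0.0877, -0.001, -0.001, -0.2],
    [0.0877, -0.001, -0.001, -0.2],
  ],
)

```text
t: 5.85
tcp_pos: [0.5562, 0.2346, 0.1134]
tool_rot: [0.57, 0.418, -0.57, 0.418]
force: [-0.6, -0.5, -0.2]
finger_gap: 1.0
```

Request:
play_rows(
  series=[
    [0, 0, 0, 0],
    [0, 0, 0, 0],
    [0, 0, 0, 0],
    [0, 0, 0, 0],
    [0, 0, 0, 0],
    [0, 0, 0, 0],
    [0, 0, 0, 0],
    [0, 0, 0, 0],
    [0, 0, 0, 0],
    [0, 0, 0, 0],
  ],
  claw=0,
  force=45,
)

```text
t: 6.85
tcp_pos: [0.5567, 0.2348, 0.1137]
tool_rot: [0.571, 0.418, -0.569, 0.419]
force: [0.8, 0.5, 2.9]
finger_gap: 0.125
```

Run:
```python
from h import *
s,p,R=tool(); print({k:np.round(v,3) for k,v in s.items() if k not in("q","qd","tau")})
w=snapshot("wrist"); cv2.imwrite("pics/w4.png",w["image"])
```

```text
{'t': np.float64(6.85), 'tcp_pos': array([0.557, 0.235, 0.114]), 'tool_rot': array([ 0.571,  0.418, -0.569,  0.419]), 'force': array([0.834, 0.499, 2.861]), 'ft_torque': array([ 0.045, -0.125, -0.019]), 'finger_gap': np.float64(0.125)}
```

View pics/w4.png

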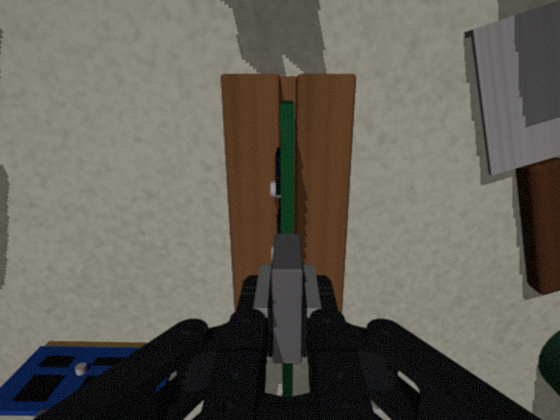

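The tab (287,295) is held between the pads with the gap at 0.125. Lifting.

Request:
play_rows(
  series=[
    [-0.003, 0, 0, 0],
    [-0.01, 0, 0, 0],
    [-0.022, 0, 0, 0],
    [-0.037, 0, 0, 0],
    [-0.055, 0, 0, 0],
    [-0.075, 0, 0, 0],
    [-0.1, 0, 0, 0],
    [-0.125, 0, 0, 0],
    [-0.15, 0, 0, 0],
    [-0.175, 0, 0, 0],
    [-0.195, 0, 0, 0],
    [-0.207, 0, 0, 0],
    [-0.21, 0, 0, 0],
    [-0.21, 0, 0, 0],
  ],
)

```text
t: 8.3
tcp_pos: [0.5558, 0.2347, 0.3237]
tool_rot: [0.571, 0.418, -0.57, 0.419]
force: [-0.1, -0.1, -2.5]
finger_gap: 0.132
```

Run:
```python
from h import *
import pickle
s,p,R=tool(); print(p.round(4),np.degrees(np.arctan2(R[1,1],R[0,1])),s["force"],s["finger_gap"])
w=snapshot("wrist"); cv2.imwrite("pics/w5.png",w["image"]); pickle.dump((w,p,R),open("w5.pkl","wb"))
T=(cloud(w)-p)@R   # tool coords
T[np.isnan(T)]=9
# tool x down; tab top at about x=-0.030; shoulders x=+.006
for lo,hi,n in [(-.036,-.022,"tab"),(.001,.012,"shoulder")]:
    m=(T[...,0]>lo)&(T[...,0]<hi)&(np.abs(T[...,1])<.02)&(np.abs(T[...,2])<.1)
    im=w["image"].astype(int)
    if n=="shoulder": m&=(im[...,1]>im[...,2]*1.3)
    q=T[m]; print(n,len(q),np.median(q,0).round(4), q.min(0).round(4),q.max(0).round(4), cv2.minAreaRect(np.float32(q[:,1:]*1000)))
plan([.5643,-.1968,.3237],(np.cos(np.radians(-1.21)),np.sin(np.radians(-1.21))))
```

```text
[0.5558 0.2347 0.3237] -17.479316384195116 [-0.06219159 -0.0812365  -2.49808638] 0.13228920235123054
tab 4222 [-0.0297 -0.0015 -0.0069] [-0.036  -0.02   -0.0226] [-0.022   0.0175  0.0224] ((-1.5945255756378174, 0.09728240966796875), (37.51372146606445, 40.883872985839844), 40.50099563598633)
shoulder 2040 [ 0.0062 -0.0016 -0.0478] [ 0.0038 -0.0065 -0.0797] [0.0117 0.0014 0.0789] ((-2.37324595451355, -0.37709808349609375), (158.6388702392578, 7.691822052001953), 89.6390609741211)
tcp [0.5555 0.2345 0.3228] shift [-0.0007  0.138   0.4088] spin -16.270527816041806 q6 0.52
```

View pics/w5.png

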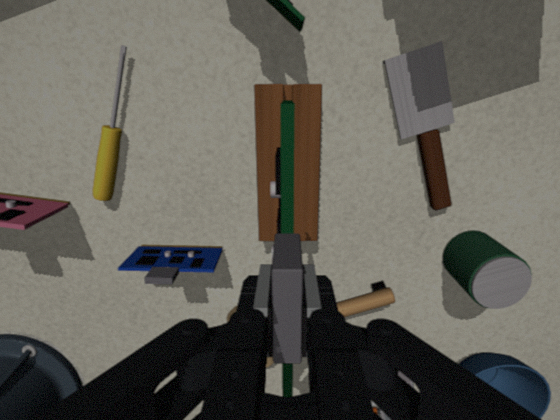

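```bash
cat > fit.py <<'E'
from h import *
def board_in_tool(w,p,R):
    T=(cloud(w)-p)@R; T[np.isnan(T)]=9
    im=w["image"].astype(int)
    m=(T[...,0]>.002)&(T[...,0]<.0095)&(np.abs(T[...,1])<.012)&(np.abs(T[...,2])<.085)&(im[...,1]>im[...,2]*1.3)
    q=T[m]
    rows=[]
    for z0 in np.arange(-.082,-.03,.004):
        b=q[(q[:,2]>=z0)&(q[:,2]<z0+.004)]
        if len(b)>15:
            lo,hi=np.percentile(b[:,1],[3,97]); rows.append((z0+.002,lo,hi,(lo+hi)/2))
    rows=np.array(rows); a=np.polyfit(rows[:,0],rows[:,3],1)
    tb=(T[...,0]>-.034)&(T[...,0]<-.026)&(np.abs(T[...,1])<.0085)&(np.abs(T[...,2])<.03)
    return rows,a,(np.percentile(q[:,2],[.3,99.7])),T[tb]
E
python3 - <<'E'
from fit import *
import pickle
w,p,R=pickle.load(open("w5.pkl","rb"))
rows,a,z,tb=board_in_tool(w,p,R); print(rows.round(4)); print("y at z=0",a[1],"slope deg",np.degrees(a[0]),"z ext",z,z.mean())
print(np.percentile(tb,[1,50,99],axis=0).round(4))
E
```

```text
[[-0.08   -0.0041  0.0009 -0.0016]
 [-0.076  -0.0041  0.0009 -0.0016]
 [-0.072  -0.0041  0.001  -0.0016]
 [-0.068  -0.0041  0.001  -0.0016]
 [-0.064  -0.0041  0.001  -0.0016]
 [-0.06   -0.0046  0.0011 -0.0018]
 [-0.056  -0.0046  0.0011 -0.0018]
 [-0.052  -0.0046  0.0011 -0.0018]
 [-0.048  -0.0047  0.0012 -0.0018]
 [-0.044  -0.0042  0.0012 -0.0015]
 [-0.04   -0.0042  0.0012 -0.0015]
 [-0.036  -0.0043  0.0012 -0.0015]
 [-0.032  -0.0043  0.0012 -0.0015]]
y at z=0 -0.0015621421770693805 slope deg 0.051673097253522704 z ext [-0.07939745  0.07828711] -0.0005551675260364319
[[-0.0333 -0.0076 -0.0219]
 [-0.0298 -0.0014 -0.0042]
 [-0.0266  0.0075  0.021 ]]
```

Run:
```python
from h import *
plan([.5659,-.1973,.3237],(np.cos(np.radians(-1.21)),np.sin(np.radians(-1.21))))
import pickle
w,p,R=pickle.load(open("w2.pkl","rb")); crop(w,235,345,85,300,3.4,"w2c.png") if 0 else None
cv2.imwrite("pics/w2c.png",cv2.resize(w["image"][90:290,220:360],None,fx=3,fy=3,interpolation=cv2.INTER_CUBIC))
```

```text
tcp [0.5555 0.2345 0.3228] shift [-0.0007  0.1397  0.4088] spin -16.270527816041806 q6 0.52
```

View pics/w2c.png

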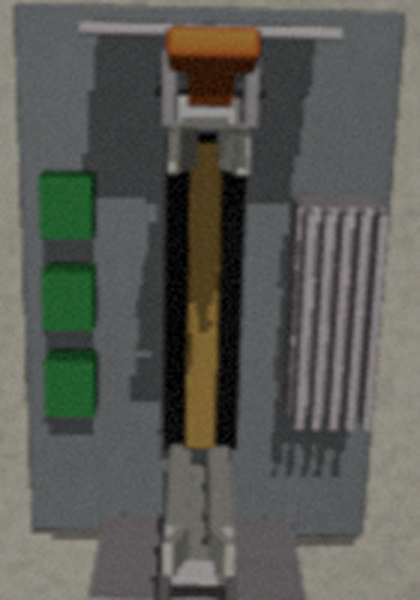

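Request:
play_rows(
  series=[
    [0, 0.003, 0.008, -0.3],
    [0, 0.01, 0.03, -1.2],
    [0, 0.022, 0.062, -2.5],
    [0, 0.034, 0.1, -4],
    [-0.001, 0.047, 0.138, -5.5],
    [-0.001, 0.06, 0.176, -7],
    [-0.001, 0.073, 0.214, -8.5],
    [-0.001, 0.086, 0.252, -10],
    [-0.001, 0.099, 0.29, -11.5],
    [-0.001, 0.111, 0.325, -13],
    [-0.001, 0.122, 0.357, -14.3],
    [-0.001, 0.131, 0.384, -15.3],
    [-0.001, 0.137, 0.4, -16],
    [-0.001, 0.1395, 0.4075, -16.27],
    [-0.0007, 0.1397, 0.4088, -16.27],
    [-0.0007, 0.1397, 0.4088, -16.27],
    [-0.0007, 0.1397, 0.4088, -16.27],
  ],
)

```text
t: 10.05
tcp_pos: [0.5657, -0.1961, 0.3234]
tool_rot: [0.505, 0.495, -0.505, 0.495]
force: [0.2, 0.2, -1.6]
finger_gap: 0.132
```

```bash
cat > look.py <<'E'
from fit import *
import pickle,sys
k=sys.argv[1]
s,p,R=tool(); print(p.round(4),np.degrees(np.arctan2(R[1,1],R[0,1])).round(2),s["force"].round(2),s["ft_torque"].round(2),s["finger_gap"].round(3),s["t"])
D={n:snapshot(n) for n in("scene","side","wrist")}; pickle.dump((D,p,R),open(f"l{k}.pkl","wb"))
a=cv2.resize(D["scene"]["image"][60:240,120:260],None,fx=2.85,fy=2.85,interpolation=cv2.INTER_CUBIC)
b=cv2.resize(D["side"]["image"][150:360,300:440],(340,513),interpolation=cv2.INTER_CUBIC)
cv2.imwrite(f"pics/ss{k}.png",np.hstack([a[:513],b])); cv2.imwrite(f"pics/wl{k}.png",D["wrist"]["image"])
E
python3 look.py 6
```

```text
Traceback (most recent call last):
  File "look.py", line 4, in <module>
    s,p,R=tool(); print(p.round(4),np.degrees(np.arctan2(R[1,1],R[0,1])).round(2),s["force"].round(2),s["ft_torque"].round(2),s["finger_gap"].round(3),s["t"])
                                                                                                                              ^^^^^^^^^^^^^^^^^^^^^
AttributeError: 'float' object has no attribute 'round'
```

```bash
sed -i 's/s\["finger_gap"\].round(3)/s["finger_gap"]/' look.py; python3 look.py 6
```

```text
[ 0.5657 -0.1961  0.3234] -1.15 [ 0.16  0.23 -1.63] [-0.03  0.   -0.04] 0.13246303101405021 10.05
```

View pics/ss6.png

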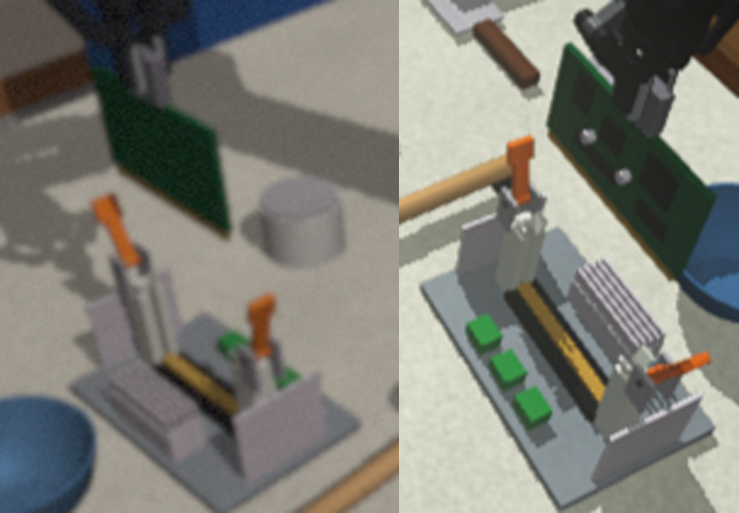

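View pics/wl6.png

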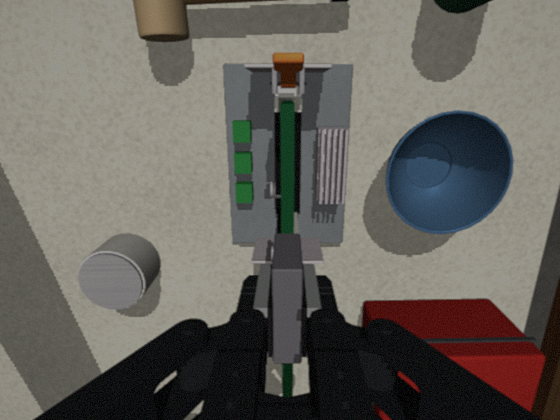

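The board hangs parallel above the rack, at about (285,165) in the wrist view over the connector. Next I lower it to just above the lips.

Request:
play_rows(
  series=[
    [0.005, 0, 0.001, 0],
    [0.017, 0, 0.0012, 0],
    [0.032, 0, 0.0012, 0],
    [0.048, 0, 0.0012, 0],
    [0.064, 0, 0.0012, 0],
    [0.079, 0, 0.0012, 0],
    [0.09, 0, 0.0012, 0],
    [0.0955, 0, 0.0012, 0],
    [0.0965, 0, 0.0012, 0],
    [0.0965, 0, 0.0012, 0],
    [0.0965, 0, 0.0012, 0],
  ],
)

```text
t: 11.3
tcp_pos: [0.5665, -0.1978, 0.228]
tool_rot: [0.505, 0.494, -0.505, 0.496]
force: [-0.1, 0.9, -1.5]
finger_gap: 0.131
```

```bash
python3 look.py 7
python3 - <<'E'
from fit import *
import pickle
D,p,R=pickle.load(open("l7.pkl","rb"))
w=D["wrist"]; rows,a,z,tb=board_in_tool(w,p,R); print("y at z=0",a,z,z.mean())
X=cloud(w)
m=(X[...,2]>.009)&(X[...,2]<.015)&(np.abs(X[...,0]-.567)<.09)&(np.abs(X[...,1]+.197)<.13)
q=X[m]; print(cv2.minAreaRect(np.float32(q[:,:2]*1000)))
cv2.imwrite("pics/w7c.png",cv2.resize(w["image"][0:200,200:380],None,fx=3,fy=3,interpolation=cv2.INTER_CUBIC))
s=D["side"]; cv2.imwrite("pics/s7c.png",cv2.resize(s["image"][190:340,300:440],None,fx=4,fy=4,interpolation=cv2.INTER_CUBIC))
E
```

```text
[ 0.5665 -0.1978  0.228 ] -1.13 [-0.07  0.94 -1.48] [-0.03 -0.04 -0.02] 0.13113709917472394 11.3
y at z=0 [ 0.00670129 -0.00148023] [-0.0799384   0.07752937] -0.0012045144012452352
((564.4478149414062, -196.82154846191406), (239.5024871826172, 160.04432678222656), 88.75003814697266)
```

View pics/w7c.png

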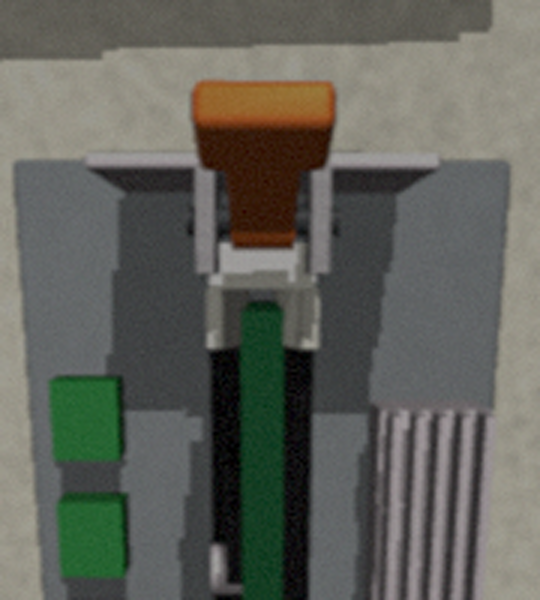

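View pics/s7c.png

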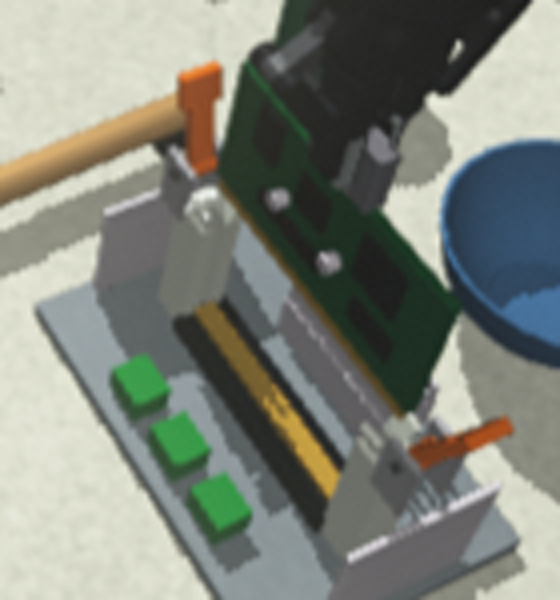

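View pics/ss7.png

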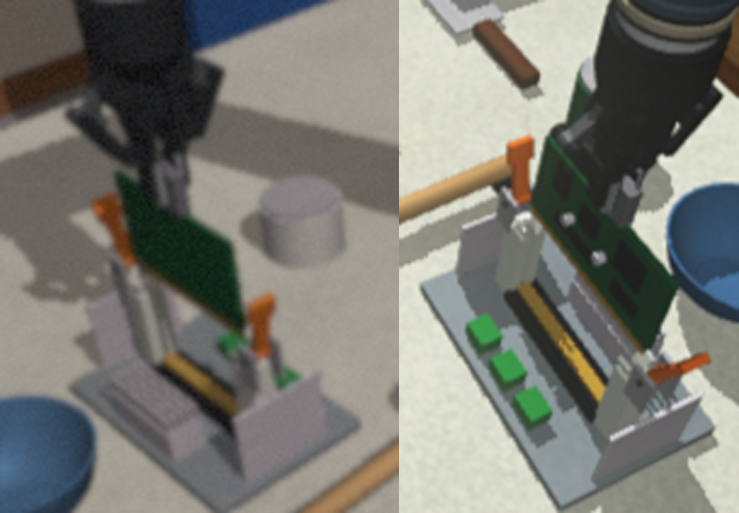

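Request:
play_rows(
  series=[
    [0.003, -0.0005, 0, 0],
    [0.008, -0.0006, 0, 0],
    [0.014, -0.0006, 0, 0],
    [0.019, -0.0006, 0, 0],
    [0.021, -0.0006, 0, 0],
    [0.021, -0.0006, 0, 0],
  ],
)

```text
t: 12.05
tcp_pos: [0.5654, -0.1976, 0.2062]
tool_rot: [0.505, 0.495, -0.505, 0.495]
force: [0.1, 0.0, -2.9]
finger_gap: 0.13
```

```bash
python3 look.py 8
python3 - <<'E'
from fit import *
import pickle
D,p,R=pickle.load(open("l8.pkl","rb"))
w=D["wrist"]; rows,a,z,tb=board_in_tool(w,p,R); print("y at z=0",a,z,z.mean())
cv2.imwrite("pics/w8c.png",cv2.resize(w["image"][0:200,200:380],None,fx=3,fy=3,interpolation=cv2.INTER_CUBIC))
E
```

```text
[ 0.5654 -0.1976  0.2062] -1.13 [ 0.12  0.03 -2.87] [ 0.01 -0.05  0.03] 0.1302439802042907 12.05
y at z=0 [ 0.00673503 -0.00096803] [-0.07998882  0.07747546] -0.0012566822200923283
```

View pics/w8c.png

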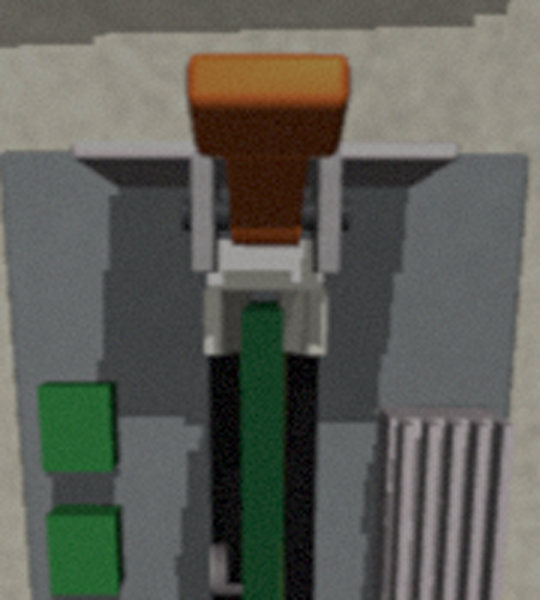

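View pics/ss8.png

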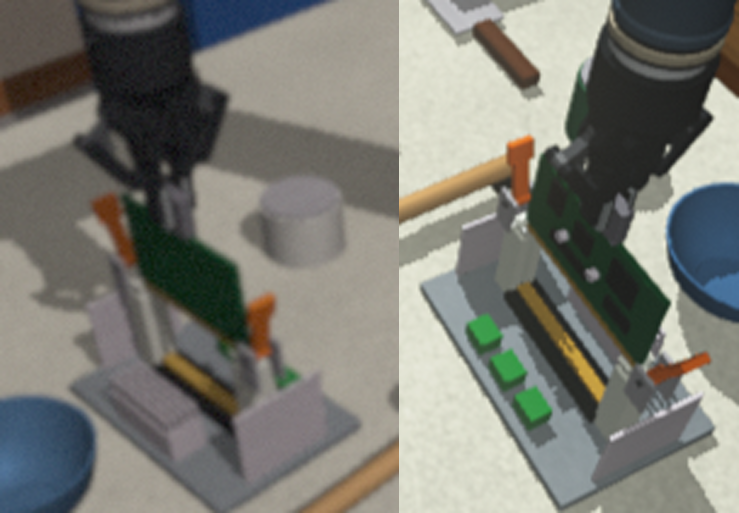

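Run:
```python
from fit import *
import pickle
for k in (7,8):
    D,p,R=pickle.load(open(f"l{k}.pkl","rb")); w=D["wrist"]; X=cloud(w); im=w["image"].astype(int)
    Ry=np.array([[np.cos(np.radians(-1.22)),-np.sin(np.radians(-1.22))],[np.sin(np.radians(-1.22)),np.cos(np.radians(-1.22))]])
    # rack coords
    L=X.copy(); L[...,:2]=(X[...,:2]-[.5644,-.1968])@Ry
    L[np.isnan(L)]=9
    g=(im[...,1]>im[...,2]*1.3)&(im[...,1]>im[...,0]*1.2)
    grey=(np.abs(im[...,1]-im[...,2])<25)&(im.sum(-1)>270)
    for lo,hi in ((.108,.118),(.095,.108),):
        m=grey&(L[...,2]>lo)&(L[...,2]<hi)&(L[...,1]>.068)&(L[...,1]<.10)&(np.abs(L[...,0])<.02); q=L[m]
        if len(q)>10: print(k,lo,"guide",len(q),np.percentile(q[:,0],[1,50,99]).round(4),((np.percentile(q[:,0],1)+np.percentile(q[:,0],99))/2).round(4),"y",np.percentile(q[:,1],[1,99]).round(4))
    zt=p[2]-.006
    m=g&(np.abs(L[...,2]-zt)<.004)&(np.abs(L[...,0])<.015)&(L[...,1]>.03)&(L[...,1]<.09); q=L[m]
    for a in (.04,.05,.06,.07):
        b=q[np.abs(q[:,1]-a)<.005]; e=np.percentile(b[:,0],[2,98]); print("  board",a,e.round(4),e.mean().round(4))
    print("  board ymax",np.percentile(q[:,1],99.7).round(4))
```

```text
7 0.108 guide 225 [-0.0126  0.0076  0.0133] 0.0004 y [0.0684 0.0815]
7 0.095 guide 410 [-0.012   0.0004  0.0128] 0.0004 y [0.082  0.0917]
  board 0.04 [-0.0024  0.0031] 0.0004
  board 0.05 [-0.0028  0.003 ] 0.0001
  board 0.06 [-0.0027  0.0029] 0.0001
  board 0.07 [-0.0027  0.0028] 0.0001
  board ymax 0.0793
8 0.108 guide 268 [-0.0127  0.0072  0.0135] 0.0004 y [0.0684 0.0815]
8 0.095 guide 507 [-0.0124  0.0004  0.0126] 0.0001 y [0.0711 0.0916]
  board 0.04 [-0.0029  0.0025] -0.0002
  board 0.05 [-0.0033  0.0025] -0.0004
  board 0.06 [-0.0033  0.0024] -0.0005
  board 0.07 [-0.0033  0.0023] -0.0005
  board ymax 0.0793
```

Request:
play_rows(
  series=[
    [0.001, 0.0004, 0, 0],
    [0.003, 0.0006, 0, 0],
    [0.005, 0.0006, 0, 0],
    [0.007, 0.0006, 0, 0],
    [0.009, 0.0006, 0, 0],
    [0.011, 0.0006, 0, 0],
    [0.013, 0.0006, 0, 0],
    [0.015, 0.0006, 0, 0],
  ],
)

```text
t: 13.0
tcp_pos: [0.5665, -0.1978, 0.1919]
tool_rot: [0.505, 0.494, -0.505, 0.496]
force: [0.6, -0.1, -1.5]
finger_gap: 0.13
```

```bash
python3 look.py 9
```

```text
[ 0.5665 -0.1978  0.1919] -1.13 [ 0.57 -0.11 -1.46] [-0.   -0.02 -0.02] 0.12996438845436273 13.0
```

View pics/ss9.png

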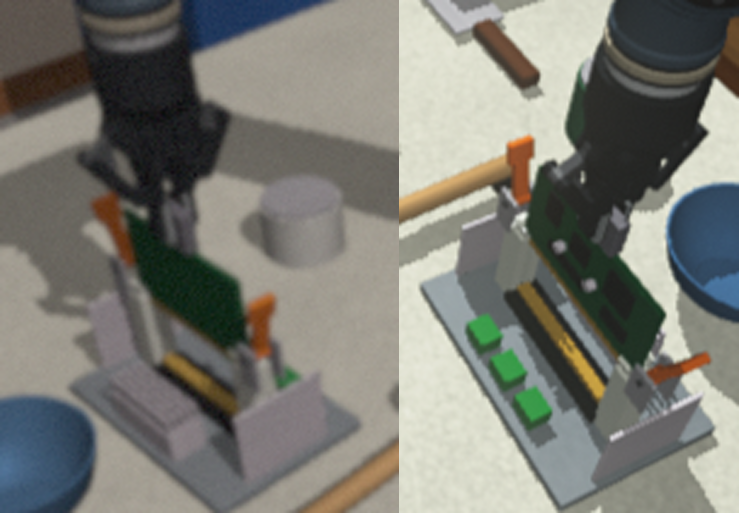

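No contact forces so far, and the lower edge is just inside the grooves. Going on slowly.

Request:
play_rows(
  series=[
    [0.002, 0, 0, 0],
    [0.004, 0, 0, 0],
    [0.006, 0, 0, 0],
    [0.008, 0, 0, 0],
    [0.01, 0, 0, 0],
    [0.012, 0, 0, 0],
    [0.014, 0, 0, 0],
    [0.016, 0, 0, 0],
    [0.018, 0, 0, 0],
    [0.02, 0, 0, 0],
  ],
)

```text
t: 14.15
tcp_pos: [0.5665, -0.1978, 0.1717]
tool_rot: [0.505, 0.494, -0.505, 0.496]
force: [-0.0, -0.3, -2.3]
finger_gap: 0.13
```

Request:
play_rows(
  series=[
    [0.002, 0, 0, 0],
    [0.004, 0, 0, 0],
    [0.006, 0, 0, 0],
    [0.008, 0, 0, 0],
    [0.01, 0, 0, 0],
    [0.012, 0, 0, 0],
    [0.014, 0, 0, 0],
    [0.016, 0, 0, 0],
    [0.018, 0, 0, 0],
    [0.02, 0, 0, 0],
  ],
)

```text
t: 15.15
tcp_pos: [0.5665, -0.1978, 0.1516]
tool_rot: [0.505, 0.494, -0.505, 0.496]
force: [-0.7, 0.3, -2.2]
finger_gap: 0.136
```

Request:
play_rows(
  series=[
    [0.002, 0, 0, 0],
    [0.004, 0, 0, 0],
    [0.006, 0, 0, 0],
    [0.008, 0, 0, 0],
    [0.01, 0, 0, 0],
    [0.012, 0, 0, 0],
    [0.014, 0, 0, 0],
    [0.015, 0, 0, 0],
    [0.015, 0, 0, 0],
  ],
)

```text
t: 16.05
tcp_pos: [0.5664, -0.1978, 0.1364]
tool_rot: [0.505, 0.495, -0.505, 0.495]
force: [-0.2, -0.1, -2.1]
finger_gap: 0.133
```

```bash
python3 look.py 10
python3 - <<'E'
from fit import *
import pickle
D,p,R=pickle.load(open("l10.pkl","rb")); w=D["wrist"]; X=cloud(w); im=w["image"].astype(int)
g=(im[...,1]>im[...,2]*1.3)&(np.abs(X[...,2]-p[2]+.006)<.008)&(np.abs(X[...,0]-.566)<.012)&(X[...,1]>-.165)&(X[...,1]<-.1)
q=X[g]; print("shoulder z",np.percentile(q[:,2],[5,50,95]).round(4), "expected", p[2]-.0067)
E
```

```text
[ 0.5664 -0.1978  0.1364] -1.13 [-0.24 -0.07 -2.08] [-0.02 -0.01  0.06] 0.13343944205761887 16.05
shoulder z [0.1288 0.1303 0.1314] expected 0.12966612241933634
```

View pics/ss10.png

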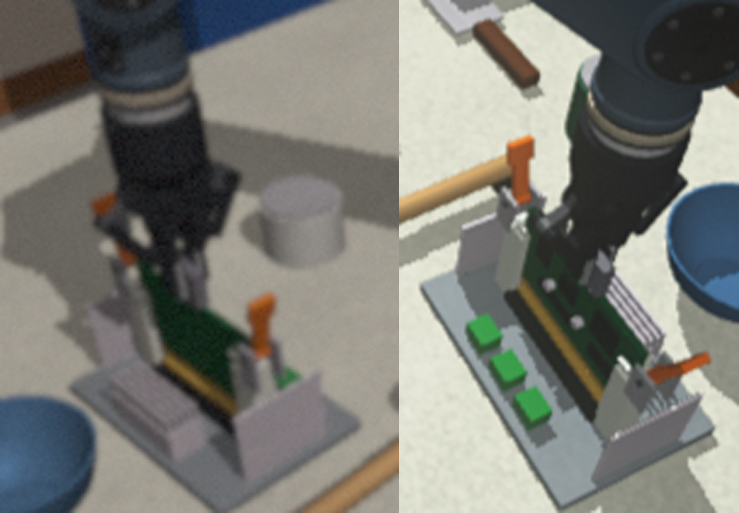

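Request:
play_rows(
  series=[
    [0.001, 0, 0, 0],
    [0.002, 0, 0, 0],
    [0.003, 0, 0, 0],
    [0.0035, 0, 0, 0],
    [0.0035, 0, 0, 0],
  ],
)

```text
t: 16.7
tcp_pos: [0.5665, -0.1978, 0.133]
tool_rot: [0.505, 0.495, -0.505, 0.496]
force: [-0.1, -0.5, -2.9]
finger_gap: 0.132
```

Request:
play_rows(
  series=[
    [0.0005, 0, 0, 0],
    [0.0005, 0, 0, 0],
  ],
)

```text
t: 16.9
tcp_pos: [0.5665, -0.1978, 0.1324]
tool_rot: [0.505, 0.495, -0.505, 0.496]
force: [-0.5, 0.1, -1.9]
finger_gap: 0.135
```

Request:
play_rows(
  series=[
    [0.0005, 0, 0, 0],
    [0.0005, 0, 0, 0],
  ],
)

```text
t: 17.1
tcp_pos: [0.5664, -0.1978, 0.1319]
tool_rot: [0.505, 0.495, -0.505, 0.495]
force: [-0.0, -0.0, -2.4]
finger_gap: 0.135
```

```bash
python3 -c "
from station import manip
s=manip.sense();print(s['force'],s['tcp_pos'])"
```

```text
[-0.0277002  -0.04489799 -2.3996055 ] [ 0.56644222 -0.19778695  0.13186151]
```

Request:
play_rows(
  series=[
    [0.0004, 0, 0, 0],
    [0.0004, 0, 0, 0],
  ],
)

```text
t: 17.3
tcp_pos: [0.5666, -0.1978, 0.1317]
tool_rot: [0.505, 0.494, -0.505, 0.496]
force: [-0.2, 0.5, 0.8]
finger_gap: 0.13
```

Request:
play_rows(
  series=[
    [0.0004, 0, 0, 0],
    [0.0004, 0, 0, 0],
  ],
)

```text
t: 17.5
tcp_pos: [0.5666, -0.1979, 0.1317]
tool_rot: [0.505, 0.494, -0.505, 0.496]
force: [-1.3, 0.2, 2.0]
finger_gap: 0.127
```

The force went from -2.4 to +2.0 N, so the board is standing on the connector. Releasing.

Request:
play_rows(
  series=[
    [0, 0, 0, 0],
    [0, 0, 0, 0],
    [0, 0, 0, 0],
    [0, 0, 0, 0],
    [0, 0, 0, 0],
    [0, 0, 0, 0],
  ],
  claw=60,
)

```text
t: 18.1
tcp_pos: [0.5666, -0.1979, 0.1317]
tool_rot: [0.505, 0.494, -0.505, 0.496]
force: [0.5, -0.2, 0.3]
finger_gap: 0.598
```

```bash
python3 look.py 11
python3 - <<'E'
from fit import *
import pickle
D,p,R=pickle.load(open("l11.pkl","rb")); w=D["wrist"]; X=cloud(w); im=w["image"].astype(int)
g=(im[...,1]>im[...,2]*1.3)&(np.abs(X[...,2]-.125)<.012)&(np.abs(X[...,0]-.566)<.012)&(X[...,1]>-.165)&(X[...,1]<-.1)
q=X[g]; print("shoulder z",np.percentile(q[:,2],[5,50,95]).round(4))
E
```

```text
[ 0.5666 -0.1979  0.1317] -1.13 [ 0.53 -0.2   0.32] [ 0.01 -0.05  0.01] 0.5975912658741284 18.1
shoulder z [0.1221 0.1255 0.1267]
```

View pics/wl11.png

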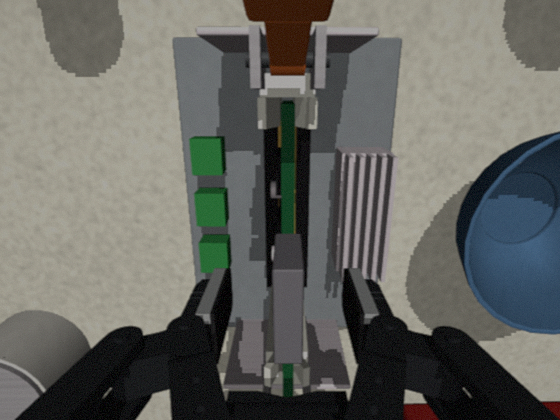

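View pics/ss11.png

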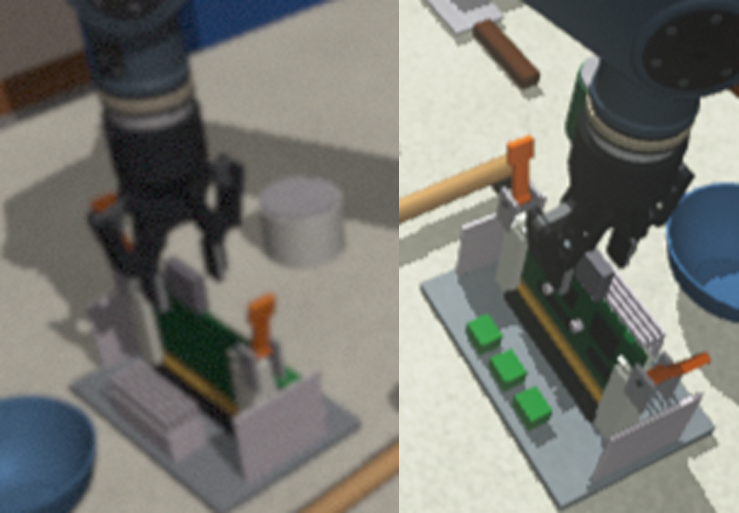

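The board stands in the guides at about (287,170) in the wrist view, shoulders at z≈0.1255 (expected 0.125 on an unpressed connector). The tab is free. Now I raise the arm and measure the levers.

Request:
play_rows(
  series=[
    [-0.003, 0, 0, 0],
    [-0.012, 0, 0, 0],
    [-0.03, 0, 0, 0],
    [-0.055, 0, 0, 0],
    [-0.085, 0, 0, 0],
    [-0.112, 0, 0, 0],
    [-0.128, 0, 0, 0],
    [-0.13, 0, 0, 0],
    [-0.13, 0, 0, 0],
  ],
)

```text
t: 19.15
tcp_pos: [0.5664, -0.1978, 0.2624]
tool_rot: [0.505, 0.494, -0.505, 0.496]
force: [-0.9, 0.1, 0.3]
finger_gap: 0.598
```

```bash
cat > levers.py <<'E'
from fit import *
import pickle,sys
def levers(D,c=(.5655,-.1972),yaw=-1.2):
    a=np.radians(yaw); Ry=np.array([[np.cos(a),-np.sin(a)],[np.sin(a),np.cos(a)]])
    for n,s in D.items():
        X=cloud(s); im=s["image"].astype(int); L=X.copy(); L[...,:2]=(X[...,:2]-c)@Ry; L[np.isnan(L)]=9
        o=(im[...,2]>1.7*im[...,1])&(im[...,2]>90)&(im[...,1]>im[...,0]*1.1)&(L[...,2]>.1)&(L[...,2]<.2)&(np.abs(L[...,0])<.03)
        for nm,sg in(("left",1),("right",-1)):
            q=L[o&(np.abs(L[...,1]-sg*.09)<.07)]
            if len(q)<20: print(n,nm,len(q)); continue
            yy=(.096-q[:,1]*sg); zz=q[:,2]-.123; r=np.hypot(yy,zz)
            k=(r>.03)&(r<.066); print(n,nm,len(q),"angle",np.median(np.arctan2(zz[k],yy[k])).round(3),"rmax",np.percentile(r,98).round(3),"x",np.median(q[:,0]).round(4))
if __name__=="__main__":
    D={n:snapshot(n) for n in("scene","side","wrist")}
    levers(D)
E
python3 look.py 12; python3 levers.py
python3 - <<'E'
from fit import *
import pickle
D,p,R=pickle.load(open("l12.pkl","rb")); w=D["wrist"]; X=cloud(w); im=w["image"].astype(int)
g=(im[...,1]>im[...,2]*1.3)&(np.abs(X[...,2]-.125)<.012)&(np.abs(X[...,0]-.566)<.012)&(X[...,1]>-.165)&(X[...,1]<-.1)
q=X[g]; print("shoulder z",np.percentile(q[:,2],[5,50,95]).round(4))
E
```

```text
[ 0.5664 -0.1978  0.2624] -1.13 [-0.91  0.08  0.3 ] [-0.01 -0.01  0.02] 0.597605157593445 19.15
scene left 91 angle 1.9 rmax 0.062 x 0.005
scene right 121 angle 1.875 rmax 0.06 x 0.0031
side left 164 angle 1.76 rmax 0.062 x 0.0004
side right 115 angle 1.954 rmax 0.064 x -0.0059
wrist left 134 angle 1.773 rmax 0.063 x -0.0004
wrist right 1271 angle 1.877 rmax 0.062 x -0.0011
shoulder z [0.1209 0.1255 0.1268]
```

View pics/ss12.png

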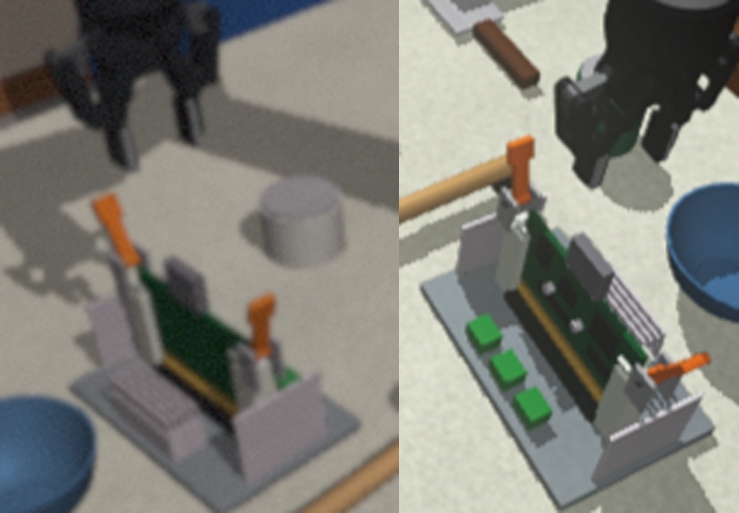

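View pics/wl12.png

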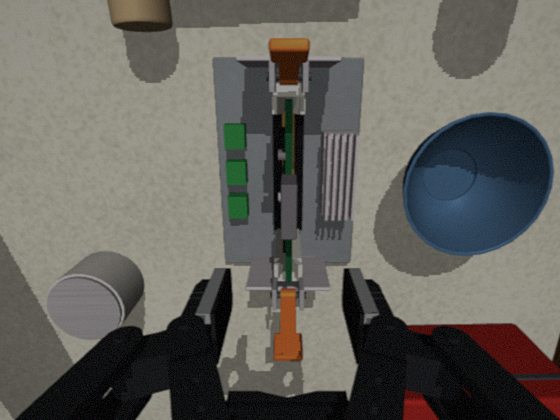

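Request:
play_rows(
  series=[
    [0, 0, -0.01, 0],
    [0, 0, -0.035, 0],
    [0, 0, -0.07, 0],
    [0, 0, -0.105, 0],
    [0, 0, -0.132, 0],
    [0, 0, -0.145, 0],
    [0.01, 0, -0.146, 0],
    [0.03, 0, -0.146, 0],
    [0.055, 0, -0.146, 0],
    [0.08, 0, -0.146, 0],
    [0.093, 0, -0.146, 0],
    [0.097, 0, -0.146, 0],
    [0.097, 0, -0.146, 0],
  ],
  claw=0,
  force=20,
)

```text
t: 20.75
tcp_pos: [0.5688, -0.0522, 0.1631]
tool_rot: [-0.505, -0.495, 0.505, -0.494]
force: [1.5, 0.0, 0.3]
finger_gap: -0.002
```

```bash
python3 look.py 13
cat > arc.py <<'E'
from h import *
import sys
sg=int(sys.argv[1]); a=np.radians(-1.2); c=np.array([.566,-.1972])
s,p,R=tool(); ya=np.array([-np.sin(a),np.cos(a)])
yr=(p[:2]-c)@ya; print("rack y",yr.round(4),"z",p[2].round(4),"xr",((p[:2]-c)@[np.cos(a),np.sin(a)]).round(4),s["force"].round(2))
for th in (1.9,1.75,1.57,1.4,1.2,1.0,.8,.6,.5,.4,.3,.2,.1,0):
    r=.040+.015*(1-th/1.9)
    y=.096-r*np.cos(th)+.004*np.sin(th)+.011; z=.123+r*np.sin(th)+.004*np.cos(th)
    w=np.array([*(c+ya*sg*y),z]); d=R.T@(w-p); print(th,"y %.4f z %.4f"%(y,z),d.round(4))
E
python3 arc.py 1
```

```text
[ 0.5688 -0.0522  0.1631] -1.18 [1.46 0.05 0.3 ] [-0.06  0.04 -0.01] -0.0018235914297992776 20.75
rack y 0.1453 z 0.1647 xr 0.0007 [-0.52 -0.03 -0.08]
1.9 y 0.1237 z 0.1596 [ 0.0051 -0.0007  0.0215]
1.75 y 0.1183 z 0.1628 [ 0.0019 -0.0007  0.027 ]
1.57 y 0.1110 z 0.1656 [-0.0009 -0.0007  0.0343]
1.4 y 0.1035 z 0.1670 [-0.0023 -0.0007  0.0418]
1.2 y 0.0942 z 0.1669 [-0.0022 -0.0007  0.051 ]
1.0 y 0.0849 z 0.1648 [-0.0001 -0.0007  0.0603]
0.8 y 0.0760 z 0.1607 [ 0.004  -0.0007  0.0693]
0.6 y 0.0678 z 0.1547 [ 0.01   -0.0008  0.0775]
0.5 y 0.0641 z 0.1510 [ 0.0137 -0.0008  0.0811]
0.4 y 0.0608 z 0.1469 [ 0.0178 -0.0008  0.0844]
0.3 y 0.0579 z 0.1424 [ 0.0223 -0.0008  0.0873]
0.2 y 0.0554 z 0.1375 [ 0.0272 -0.0008  0.0898]
0.1 y 0.0535 z 0.1324 [ 0.0323 -0.0008  0.0918]
0 y 0.0520 z 0.1270 [ 0.0377 -0.0008  0.0932]
```

View pics/ss13.png

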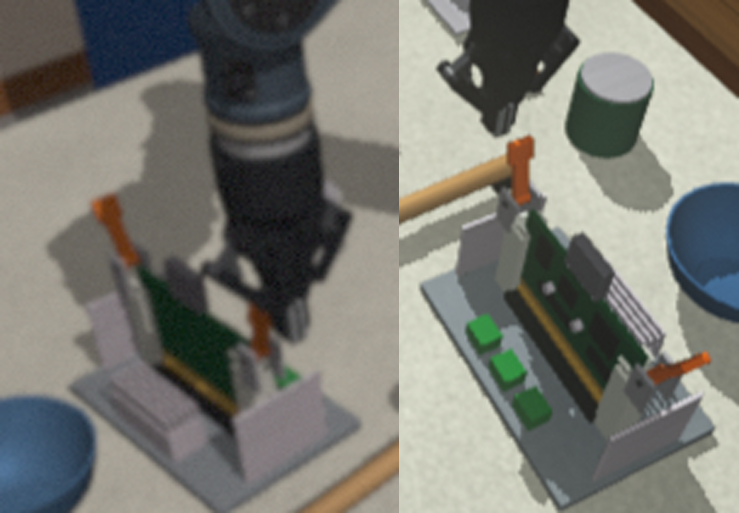

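View pics/wl13.png

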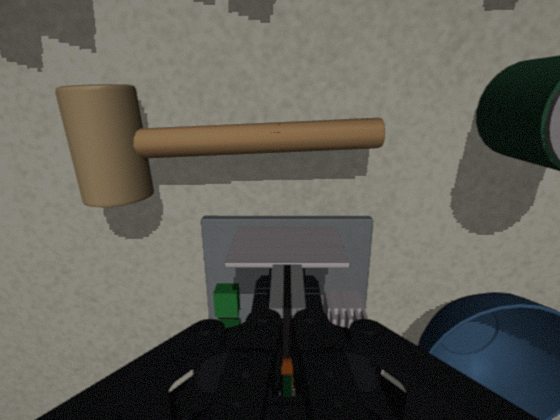

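The shut fingers stand outside the left lever (wrist view: tips at (287,290), lever at (287,370)). Sweeping inward.

Request:
play_rows(
  series=[
    [0, -0.0007, 0.006, 0],
    [0, -0.0007, 0.016, 0],
    [0.001, -0.0007, 0.024, 0],
    [0, -0.0007, 0.03, 0],
    [-0.001, -0.0007, 0.037, 0],
    [-0.002, -0.0007, 0.044, 0],
    [-0.002, -0.0007, 0.051, 0],
    [-0.001, -0.0007, 0.057, 0],
    [0.001, -0.0007, 0.063, 0],
    [0.004, -0.0008, 0.0693, 0],
    [0.007, -0.0008, 0.0735, 0],
    [0.01, -0.0008, 0.0775, 0],
    [0.0137, -0.0008, 0.0811, 0],
    [0.0137, -0.0008, 0.0811, 0],
  ],
)

```text
t: 22.3
tcp_pos: [0.5674, -0.134, 0.1505]
tool_rot: [0.505, 0.494, -0.505, 0.496]
force: [0.2, -0.3, 0.0]
finger_gap: -0.001
```

```bash
python3 look.py 14; python3 arc.py 1;python3 - <<'E'
from levers import *
D,p,R=pickle.load(open("l14.pkl","rb")); levers(D)
E
```

```text
[ 0.5674 -0.134   0.1505] -1.15 [ 0.17 -0.25  0.01] [-0.05 -0.04 -0.01] -0.0010032808688619666 22.3
rack y 0.0635 z 0.1511 xr 0.0002 [-1.04  0.31 -0.33]
1.9 y 0.1237 z 0.1596 [-0.0086 -0.0001 -0.0602]
1.75 y 0.1183 z 0.1628 [-0.0118 -0.0001 -0.0547]
1.57 y 0.1110 z 0.1656 [-0.0146 -0.0001 -0.0474]
1.4 y 0.1035 z 0.1670 [-0.0159 -0.0001 -0.0399]
1.2 y 0.0942 z 0.1669 [-0.0158 -0.0001 -0.0307]
1.0 y 0.0849 z 0.1648 [-0.0137 -0.0002 -0.0214]
0.8 y 0.0760 z 0.1607 [-0.0096 -0.0002 -0.0124]
0.6 y 0.0678 z 0.1547 [-0.0036 -0.0002 -0.0043]
0.5 y 0.0641 z 0.1510 [ 0.0001 -0.0002 -0.0006]
0.4 y 0.0608 z 0.1469 [ 0.0042 -0.0002  0.0027]
0.3 y 0.0579 z 0.1424 [ 0.0087 -0.0003  0.0056]
0.2 y 0.0554 z 0.1375 [ 0.0136 -0.0003  0.008 ]
0.1 y 0.0535 z 0.1324 [ 0.0187 -0.0003  0.01  ]
0 y 0.0520 z 0.1270 [ 0.0241 -0.0003  0.0115]
scene left 45 angle 0.589 rmax 0.055 x 0.0089
scene right 111 angle 1.887 rmax 0.059 x 0.0033
side left 111 angle 0.565 rmax 0.062 x -0.005
side right 100 angle 1.958 rmax 0.063 x -0.0061
wrist left 331 angle 0.637 rmax 0.033 x -0.0014
wrist right 0
```

View pics/ss14.png

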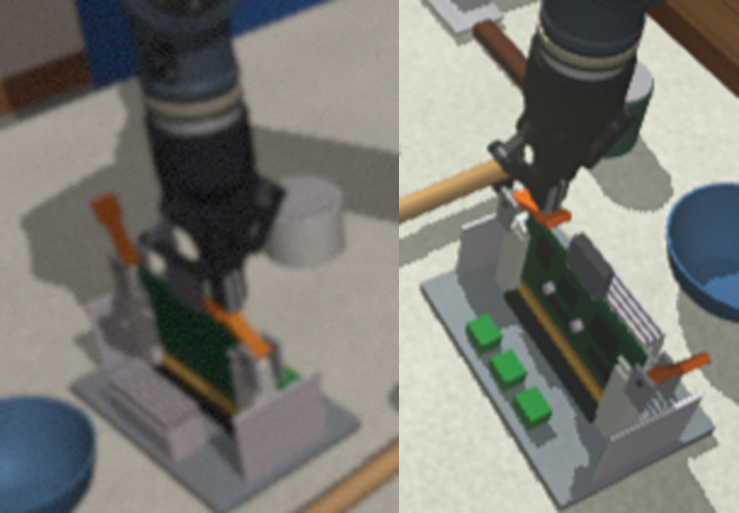

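Request:
play_rows(
  series=[
    [0.002, 0, 0.0014, 0],
    [0.0042, 0, 0.0027, 0],
    [0.0065, 0, 0.0042, 0],
    [0.0087, 0, 0.0056, 0],
    [0.011, 0, 0.007, 0],
    [0.0136, 0, 0.008, 0],
  ],
)

```text
t: 23.05
tcp_pos: [0.5676, -0.1406, 0.1381]
tool_rot: [0.506, 0.494, -0.504, 0.496]
force: [-0.6, 6.6, 8.5]
finger_gap: 0.001
```

Request:
play_rows(
  series=[
    [0.0015, 0, 0.0005, 0],
    [0.003, 0, 0.001, 0],
    [0.005, 0, 0.0016, 0],
    [0.005, 0, 0.0016, 0],
  ],
)

```text
t: 23.45
tcp_pos: [0.5677, -0.1416, 0.1339]
tool_rot: [0.506, 0.494, -0.504, 0.495]
force: [-1.6, 3.6, 6.8]
finger_gap: -0.003
```

Request:
play_rows(
  series=[
    [0.0015, 0, 0, 0],
    [0.003, 0, 0, 0],
    [0.0045, 0, 0, 0],
    [0.0055, 0, 0, 0],
    [0.0055, 0, 0, 0],
  ],
)

```text
t: 23.95
tcp_pos: [0.5677, -0.1423, 0.1296]
tool_rot: [0.506, 0.494, -0.504, 0.496]
force: [-2.4, 1.6, 8.5]
finger_gap: -0.003
```

```bash
python3 look.py 15
python3 - <<'E'
from levers import *
D,p,R=pickle.load(open("l15.pkl","rb")); levers(D)
E
```

```text
[ 0.5677 -0.1423  0.1296] -1.14 [-2.4   1.65  8.54] [ 0.18  0.42 -0.05] -0.002944498110003226 23.95
scene left 62 angle 0.131 rmax 0.054 x 0.0056
scene right 112 angle 1.888 rmax 0.059 x 0.0033
side left 77 angle 0.117 rmax 0.062 x -0.0056
side right 99 angle 1.958 rmax 0.063 x -0.0062
wrist left 2247 angle 0.194 rmax 0.033 x -0.0005
wrist right 0
```

View pics/ss15.png

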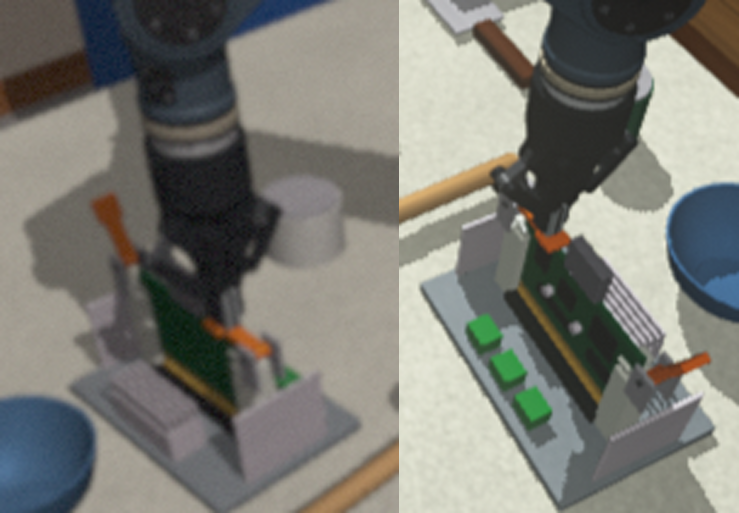

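Force is a steady 8 N. Continuing in small steps to the lever's stop.

Request:
play_rows(
  series=[
    [0.001, 0, 0, 0],
    [0.002, 0, 0, 0],
    [0.003, 0, 0, 0],
    [0.003, 0, 0, 0],
  ],
)

```text
t: 24.5
tcp_pos: [0.5676, -0.1426, 0.1279]
tool_rot: [0.506, 0.494, -0.504, 0.496]
force: [-3.1, 2.6, 9.3]
finger_gap: -0.004
```

Request:
play_rows(
  series=[
    [0.0008, 0, 0, 0],
    [0.0008, 0, 0, 0],
  ],
)

```text
t: 24.7
tcp_pos: [0.5676, -0.1425, 0.128]
tool_rot: [0.506, 0.494, -0.504, 0.497]
force: [-0.8, 2.9, 7.5]
finger_gap: -0.004
```

Request:
play_rows(
  series=[
    [0.0015, 0, 0, 0],
    [0.003, 0, 0, 0],
    [0.004, 0, 0, 0],
    [0.004, 0, 0, 0],
  ],
)

```text
t: 25.1
tcp_pos: [0.5677, -0.1426, 0.1271]
tool_rot: [0.505, 0.493, -0.504, 0.497]
force: [-4.4, 4.7, 20.1]
finger_gap: 0.001
```

Request:
play_rows(
  series=[
    [-0.004, 0, 0, 0],
    [-0.015, 0, 0, 0],
    [-0.04, 0, 0, 0],
    [-0.07, 0, 0, 0],
    [-0.1, 0, 0, 0],
    [-0.118, 0, 0, 0],
    [-0.123, 0, 0, 0],
    [-0.123, 0, 0, 0],
  ],
)

```text
t: 25.9
tcp_pos: [0.5673, -0.1428, 0.2506]
tool_rot: [0.505, 0.493, -0.504, 0.498]
force: [0.9, 0.3, -0.5]
finger_gap: -0.002
```

```bash
python3 look.py 16
python3 - <<'E'
from levers import *
D,p,R=pickle.load(open("l16.pkl","rb")); levers(D)
w=D["wrist"]; X=cloud(w); im=w["image"].astype(int)
plan([.566-.0031,-.1972-.150,.165],(np.cos(np.radians(-1.2)),np.sin(np.radians(-1.2))))
E
```

```text
[ 0.5673 -0.1428  0.2506] -1.08 [ 0.93  0.34 -0.46] [ 0.06  0.02 -0.05] -0.002388444078852048 25.9
scene left 107 angle 0.08 rmax 0.059 x 0.0041
scene right 105 angle 1.869 rmax 0.059 x 0.0031
side left 206 angle 0.08 rmax 0.062 x -0.0011
side right 101 angle 1.958 rmax 0.063 x -0.006
wrist left 1595 angle 0.099 rmax 0.059 x -0.0008
wrist right 51 angle 1.815 rmax 0.034 x -0.0011
tcp [ 0.5662 -0.1421  0.2485] shift [0.0838 0.0003 0.205 ] spin 0.12059205814739471 q6 -0.418
```

View pics/ss16.png

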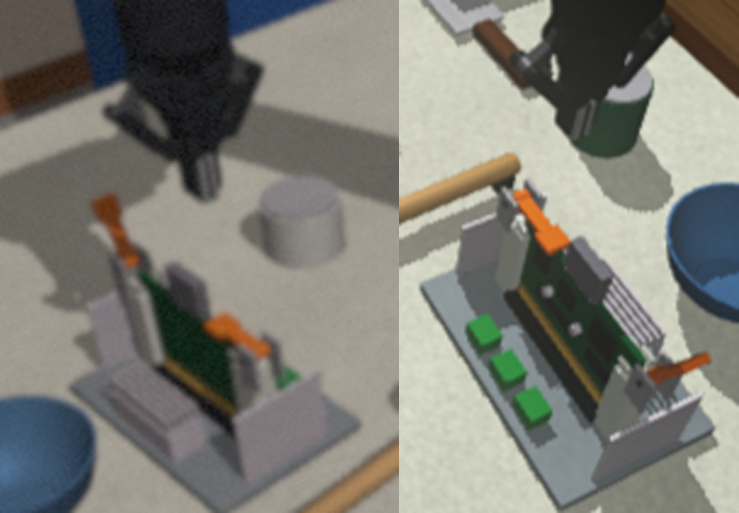

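The left lever is flat: the 0.08 rad reading comes from its top surface (4 mm above the axis). Now to the outside of the right lever.

Request:
play_rows(
  series=[
    [0, 0, 0.012, 0],
    [0, 0, 0.04, 0],
    [0, 0, 0.08, 0],
    [0, 0, 0.12, 0],
    [0, 0, 0.16, 0],
    [0, 0, 0.19, 0],
    [0, 0, 0.205, 0],
    [0.008, 0, 0.207, 0],
    [0.03, 0, 0.207, 0],
    [0.055, 0, 0.207, 0],
    [0.075, 0, 0.207, 0],
    [0.084, 0, 0.207, 0],
    [0.084, 0, 0.207, 0],
  ],
)

```text
t: 27.35
tcp_pos: [0.5617, -0.347, 0.1627]
tool_rot: [0.505, 0.496, -0.504, 0.495]
force: [-0.1, 0.4, 0.0]
finger_gap: 0.001
```

```bash
python3 look.py 17; python3 arc.py -1
```

```text
[ 0.5617 -0.347   0.1627] -1.0 [-0.13  0.4   0.03] [ 0.02  0.03 -0.01] 0.001188126722206187 27.35
rack y -0.152 z 0.1658 xr 0.0004 [-0.    0.3   0.18]
1.9 y 0.1237 z 0.1596 [ 0.0062 -0.0004 -0.0283]
1.75 y 0.1183 z 0.1628 [ 0.0029 -0.0003 -0.0337]
1.57 y 0.1110 z 0.1656 [ 0.0001 -0.0003 -0.041 ]
1.4 y 0.1035 z 0.1670 [-0.0013 -0.0003 -0.0485]
1.2 y 0.0942 z 0.1669 [-0.0012 -0.0002 -0.0577]
1.0 y 0.0849 z 0.1648 [ 0.0009 -0.0002 -0.067 ]
0.8 y 0.0760 z 0.1607 [ 0.0049 -0.0002 -0.076 ]
0.6 y 0.0678 z 0.1547 [ 0.011  -0.0002 -0.0842]
0.5 y 0.0641 z 0.1510 [ 0.0146 -0.0002 -0.0879]
0.4 y 0.0608 z 0.1469 [ 0.0187 -0.0002 -0.0912]
0.3 y 0.0579 z 0.1424 [ 0.0232 -0.0002 -0.0941]
0.2 y 0.0554 z 0.1375 [ 0.0281 -0.0002 -0.0966]
0.1 y 0.0535 z 0.1324 [ 0.0332 -0.0003 -0.0986]
0 y 0.0520 z 0.1270 [ 0.0386 -0.0003 -0.1   ]
```

View pics/ss17.png

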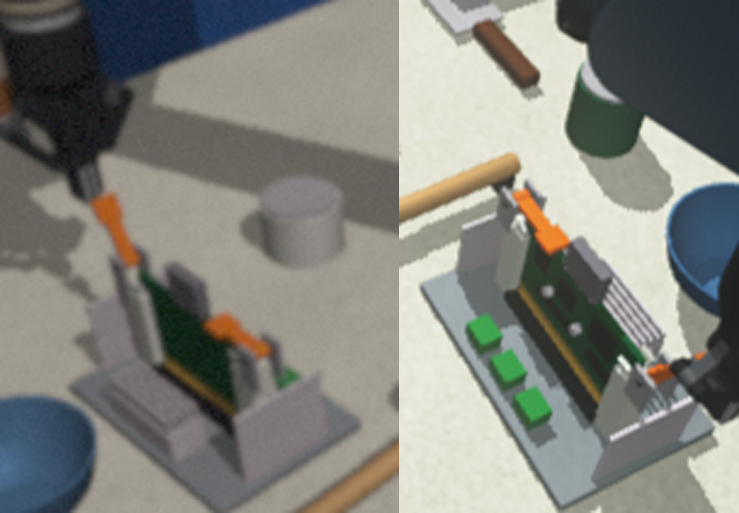

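Request:
play_rows(
  series=[
    [0, 0, -0.006, 0],
    [0, 0, -0.016, 0],
    [0.002, 0, -0.026, 0],
    [0.002, 0, -0.034, 0],
    [0, 0, -0.041, 0],
    [-0.001, 0, -0.0485, 0],
    [-0.001, 0, -0.055, 0],
    [0, 0, -0.062, 0],
    [0.001, 0, -0.068, 0],
    [0.004, 0, -0.074, 0],
    [0.007, 0, -0.079, 0],
    [0.011, 0, -0.0842, 0],
    [0.0146, 0, -0.0879, 0],
    [0.0146, 0, -0.0879, 0],
  ],
)

```text
t: 28.9
tcp_pos: [0.5646, -0.2599, 0.1503]
tool_rot: [0.505, 0.495, -0.504, 0.496]
force: [0.8, 0.3, 0.0]
finger_gap: -0.001
```

```bash
python3 look.py 18; python3 arc.py -1|sed -n '1p;9,20p';python3 - <<'E'
from levers import *
D,p,R=pickle.load(open("l18.pkl","rb")); levers(D)
E
```

```text
[ 0.5646 -0.2599  0.1503] -1.03 [0.84 0.27 0.05] [ 0.    0.01 -0.03] -0.0005884359306854786 28.9
rack y -0.0632 z 0.1507 xr -0.0001 [ 1.02 -0.18  0.92]
0.6 y 0.0678 z 0.1547 [-0.004   0.0001  0.0046]
0.5 y 0.0641 z 0.1510 [-0.0003  0.0001  0.0009]
0.4 y 0.0608 z 0.1469 [ 0.0038  0.0001 -0.0024]
0.3 y 0.0579 z 0.1424 [ 0.0083  0.0001 -0.0053]
0.2 y 0.0554 z 0.1375 [ 0.0131  0.0001 -0.0078]
0.1 y 0.0535 z 0.1324 [ 0.0183  0.0001 -0.0098]
0 y 0.0520 z 0.1270 [ 0.0237  0.0001 -0.0112]
scene left 106 angle 0.079 rmax 0.058 x 0.004
scene right 18
side left 203 angle 0.077 rmax 0.061 x -0.0012
side right 198 angle 0.566 rmax 0.055 x -0.003
wrist left 2134 angle 0.09 rmax 0.061 x -0.0017
wrist right 1418 angle 0.573 rmax 0.063 x -0.0004
```

View pics/ss18.png

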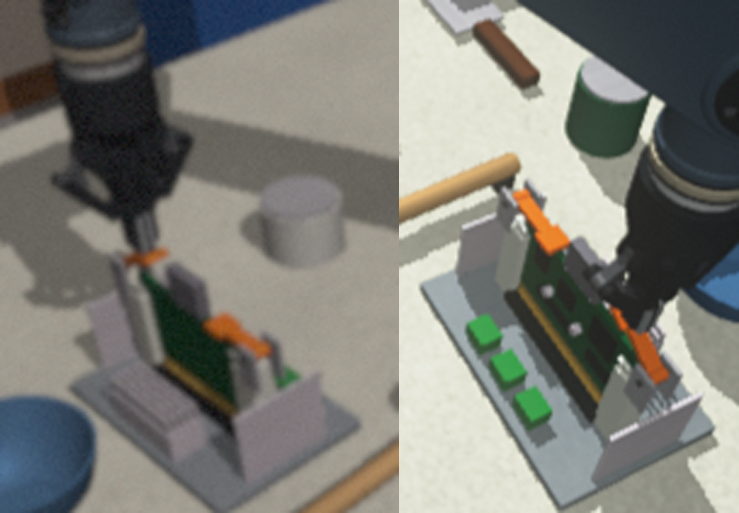

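Request:
play_rows(
  series=[
    [0.002, 0, -0.0012, 0],
    [0.0042, 0, -0.0026, 0],
    [0.0065, 0, -0.004, 0],
    [0.0087, 0, -0.0055, 0],
    [0.011, 0, -0.0067, 0],
    [0.0131, 0, -0.0078, 0],
  ],
)

```text
t: 29.65
tcp_pos: [0.5648, -0.2527, 0.1374]
tool_rot: [0.505, 0.494, -0.504, 0.496]
force: [1.0, -1.6, 1.6]
finger_gap: 0.0
```

Request:
play_rows(
  series=[
    [0.0015, 0, -0.0005, 0],
    [0.003, 0, -0.001, 0],
    [0.005, 0, -0.0016, 0],
    [0.0065, 0, -0.002, 0],
    [0.008, 0, -0.002, 0],
    [0.0095, 0, -0.002, 0],
    [0.0095, 0, -0.002, 0],
  ],
)

```text
t: 30.35
tcp_pos: [0.5649, -0.2503, 0.1278]
tool_rot: [0.505, 0.495, -0.504, 0.496]
force: [1.3, 0.9, 1.2]
finger_gap: 0.004
```

Request:
play_rows(
  series=[
    [0.001, 0, 0, 0],
    [0.002, 0, 0, 0],
    [0.003, 0, 0, 0],
    [0.003, 0, 0, 0],
  ],
)

```text
t: 30.75
tcp_pos: [0.5649, -0.2503, 0.1271]
tool_rot: [0.505, 0.494, -0.504, 0.496]
force: [-2.2, 1.5, 14.6]
finger_gap: -0.0
```

Request:
play_rows(
  series=[
    [-0.004, 0, 0, 0],
    [-0.015, 0, 0, 0],
    [-0.04, 0, 0, 0],
    [-0.07, 0, 0, 0],
    [-0.1, 0, 0, 0],
    [-0.118, 0, 0, 0],
    [-0.123, 0, 0, 0],
    [-0.123, 0, 0, 0],
  ],
)

```text
t: 31.55
tcp_pos: [0.5646, -0.2502, 0.2506]
tool_rot: [0.505, 0.494, -0.504, 0.497]
force: [-0.1, -0.3, -0.7]
finger_gap: -0.001
```

```bash
python3 look.py 19
python3 - <<'E'
from levers import *
D,p,R=pickle.load(open("l19.pkl","rb")); levers(D)
for n in("wrist","side","scene"):
    X=cloud(D[n]); c=np.array([.5655,-.1972]); im=D[n]["image"].astype(int)
    t=(np.hypot(X[...,0]-c[0],X[...,1]-c[1])<.02)&(X[...,2]>.14)&(X[...,2]<.175); q=X[t]
    print(n,"tab top z",np.percentile(q[:,2],[50,90,98]).round(4) if len(q) else None,len(q))
D0,_,_=pickle.load(open("l12.pkl","rb"))
for n in("wrist","side","scene"):
    X=cloud(D0[n]); t=(np.hypot(X[...,0]-c[0],X[...,1]-c[1])<.02)&(X[...,2]>.14)&(X[...,2]<.175); q=X[t]
    print("before",n,np.percentile(q[:,2],[50,90,98]).round(4) if len(q) else None)
E
```

```text
[ 0.5646 -0.2502  0.2506] -1.03 [-0.09 -0.28 -0.71] [-0.   -0.01  0.03] -0.001088287838093649 31.55
scene left 105 angle 0.079 rmax 0.058 x 0.0043
scene right 85 angle 0.076 rmax 0.064 x 0.005
side left 206 angle 0.087 rmax 0.061 x -0.0012
side right 291 angle 0.084 rmax 0.059 x -0.0012
wrist left 1583 angle 0.103 rmax 0.06 x -0.0012
wrist right 1463 angle 0.094 rmax 0.062 x -0.0006
wrist tab top z [0.1556 0.1565 0.1571] 1043
side tab top z [0.1539 0.1561 0.1568] 167
scene tab top z [0.1534 0.1557 0.1571] 89
before wrist [0.1615 0.1624 0.1628]
before side [0.1597 0.1621 0.1629]
before scene [0.1587 0.1615 0.162 ]
```

View pics/ss19.png

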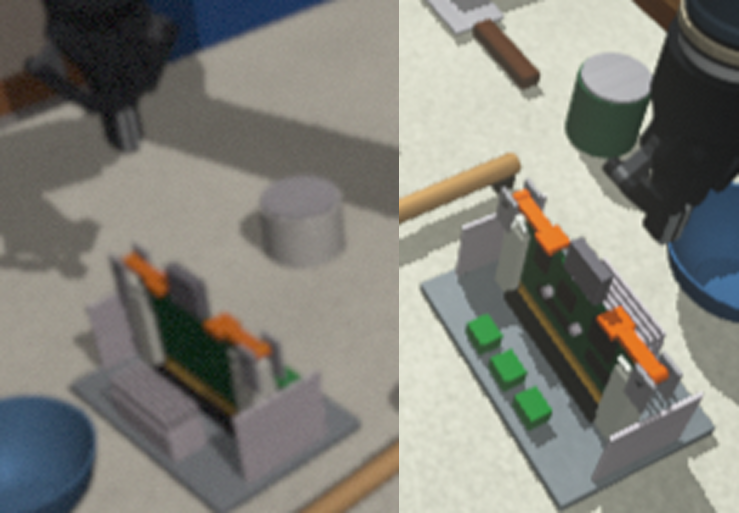

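View pics/wl19.png

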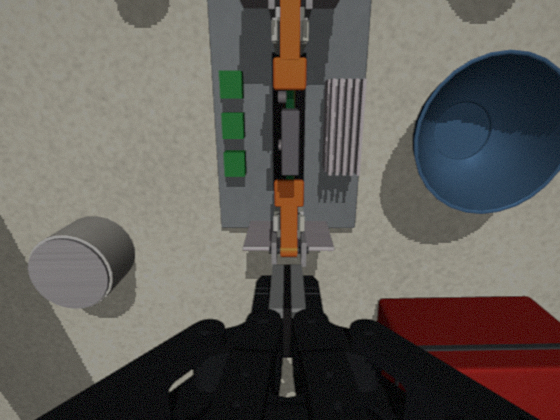

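Both levers lie flat, at (290,75) and (288,192) in the wrist view. The tab has dropped about 6 mm. Handing in.

```bash
python3 -c "
from station import manip
print(manip.sign_off())"
```

```text
the job is handed in; nothing more can be done
None
```

The job is handed in at about 31.6 s. I lifted the larger green board from its rest and slid it down the guides to first contact, about 4 N. I then let it go with its shoulders at z ≈ 0.1255 m, which matches an unpressed connector. After that I swung the left and then the right lever flat with shut fingers, ending at about 20 N and 15 N against their stops.

**Last checks:**
- **Seating:** the top of the tab dropped by 5 to 6 mm, and by 5.9 mm in the wrist view, against the 6 mm expected. I could not read the connector directly.
- **Levers:** both look flat in all three cameras. They read about 0.08–0.10 rad because the cameras see the top surface, about 4 mm above the hinge axis.
- **Contact and bystanders:** the arm was clear of everything at the end. I saw no change in the bystanders visible in the last pictures, but I did not measure them again.

**Disagreement:** the wrist camera read about 1.5 mm off sideways. I cancelled this by measuring the board and the rack with that same camera. No check failed.

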